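Secure the core trays for sea

TASK

Make the core trays fast for sea: first clear all the loose pieces of half-core off the strut and lay them in the lane of the empty tray beside it, cut face down. Then put every hold-down from the wooden rack, hammer head down, through the slot of the strut until its collar sits on the lips, and give it a quarter turn so that the head catches under the lips and its clamp bar lies square across a pair of rubber pads, one hold-down to a pair, whichever pairs you like. Leave the jar, the roll of tape, the brush and the hand lens where they are.

Things in the scene. Friction and masses are not known exactly. Their poses are not given: they have to be found in the camera images.
- strut: fixed steel C-channel strut lying on the bench between the two core trays, 56 mm wide (x), 490 mm long (y), 41 mm high. Origin at the centre of its underside at bench height, y along the slot, z up. Open slot in the top 25 mm wide along the whole length, between two lips whose edges are turned down 10 mm (from 41 to 31 mm high); inside, the channel is 50 mm wide and its floor is 4 mm high
- station0 (a point): point on the strut's centre line at the level of the lip tops (41 mm high), between pair 1 of the four pairs of black rubber pads (30 mm long, flush in the tray rails beside the strut) that the clamp bars bear over; the pairs are 110 mm apart along the slot
- station1 (a point): point on the strut's centre line at the level of the lip tops (41 mm high), between pair 2 of the four pairs of black rubber pads (30 mm long, flush in the tray rails beside the strut) that the clamp bars bear over; the pairs are 110 mm apart along the slot
- station2 (a point): point on the strut's centre line at the level of the lip tops (41 mm high), between pair 3 of the four pairs of black rubber pads (30 mm long, flush in the tray rails beside the strut) that the clamp bars bear over; the pairs are 110 mm apart along the slot
- station3 (a point): point on the strut's centre line at the level of the lip tops (41 mm high), between pair 4 of the four pairs of black rubber pads (30 mm long, flush in the tray rails beside the strut) that the clamp bars bear over; the pairs are 110 mm apart along the slot
- tray_empty: fixed white plastic core tray with blue ends, empty, close along one side of the strut (on the robot's side or the far side) and parallel to it, 88 mm wide (x), 480 mm long (y), 41 mm high; origin at the centre of its underside at bench height. One lane along y, 60 mm wide and 456 mm long, floor 6 mm above the bench; its rails are 14 mm thick, their tops level with the strut's
- tray_full: the same tray, full of half-core that is fixed in it, on the other side of the strut; the core tops lie below the rails
- rack: fixed wooden rack block 250 mm (x) by 100 mm (y) by 36 mm high, origin at the centre of its underside at bench height. Four pockets 24 (x) by 46 (y) mm in a row at x = -90, -30, 30 and 90 mm hold the hold-downs by their collars, undersides 13 mm above the bench, long direction along the rack's y
- holddown1: metal hold-down with black thumb grip, 0.24 kg, upright in the rack. Origin: centre of its underside, z up the shank, y its long way. From the bottom up (x by y, mm): hammer head 20x42, 0-9 high; shank 12 thick; collar disc 38 across, 23-27 high; clamp bar 18x84, 27-35 high; thumb grip 12x46, 35-72 high. Head, bar and grip are parallel. Seated in the strut, underside 18 mm above the bench; turns either way
- holddown2: metal hold-down with black thumb grip, 0.24 kg, upright in the rack. Origin: centre of its underside, z up the shank, y its long way. From the bottom up (x by y, mm): hammer head 20x42, 0-9 high; shank 12 thick; collar disc 38 across, 23-27 high; clamp bar 18x84, 27-35 high; thumb grip 12x46, 35-72 high. Head, bar and grip are parallel. Seated in the strut, underside 18 mm above the bench; turns either way
- holddown3: metal hold-down with black thumb grip, 0.24 kg, upright in the rack. Origin: centre of its underside, z up the shank, y its long way. From the bottom up (x by y, mm): hammer head 20x42, 0-9 high; shank 12 thick; collar disc 38 across, 23-27 high; clamp bar 18x84, 27-35 high; thumb grip 12x46, 35-72 high. Head, bar and grip are parallel. Seated in the strut, underside 18 mm above the bench; turns either way
- holddown4: metal hold-down with black thumb grip, 0.24 kg, upright in the rack. Origin: centre of its underside, z up the shank, y its long way. From the bottom up (x by y, mm): hammer head 20x42, 0-9 high; shank 12 thick; collar disc 38 across, 23-27 high; clamp bar 18x84, 27-35 high; thumb grip 12x46, 35-72 high. Head, bar and grip are parallel. Seated in the strut, underside 18 mm above the bench; turns either way
- core1: loose half drill core, dark grey with a pale vein, D-shaped: 52 mm wide (x), 56 mm long (y), 26 mm high, 0.2 kg; flat cut face down, round side up, flat ends. Origin at the centre of the cut face, z up. Starts lying on top of the strut, up to 17 degrees off its line
- core2: loose half drill core, dark grey with a pale vein, D-shaped: 52 mm wide (x), 60 mm long (y), 26 mm high, 0.2 kg; flat cut face down, round side up, flat ends. Origin at the centre of the cut face, z up. Starts lying on top of the strut, up to 17 degrees off its line
- core3: loose half drill core, dark grey with a pale vein, D-shaped: 52 mm wide (x), 64 mm long (y), 26 mm high, 0.2 kg; flat cut face down, round side up, flat ends. Origin at the centre of the cut face, z up. Starts lying on top of the strut, up to 17 degrees off its line
- core4: loose half drill core, dark grey with a pale vein, D-shaped: 52 mm wide (x), 68 mm long (y), 26 mm high, 0.2 kg; flat cut face down, round side up, flat ends. Origin at the centre of the cut face, z up. Starts lying on top of the strut, up to 17 degrees off its line
- jar: round sample jar with white lid, 60 mm across, 85 mm tall; leave alone
- tape: roll of brown tape lying flat, 84 mm across, 24 mm high; leave alone
- brush: flat brush with a wooden handle, 170 mm long; leave alone
- lens: black hand lens with a steel tab, about 95 mm long, 12 mm high; leave alone

How it is judged:
On the way, in this order (a step that is already met when the one before it is completed fails the run):
1. all loose half-core lies in the lane of the empty tray, before any hold-down is put in the strut (x of core1 in the frame of tray_empty between -0.012 and 0.012 m and y of core1 in the frame of tray_empty between -0.225 and 0.225 m and z of core1 in the frame of tray_empty between 0 and 0.012 m and angle between each of core1, core2, core3, core4's own z axis and vertical below 0.15 rad and linear speed of each of core1, core2, core3, core4 below 0.02 m/s and x of core2 in the frame of tray_empty between -0.012 and 0.012 m and y of core2 in the frame of tray_empty between -0.225 and 0.225 m and z of core2 in the frame of tray_empty between 0 and 0.012 m and x of core3 in the frame of tray_empty between -0.012 and 0.012 m and y of core3 in the frame of tray_empty between -0.225 and 0.225 m and z of core3 in the frame of tray_empty between 0 and 0.012 m and x of core4 in the frame of tray_empty between -0.012 and 0.012 m and y of core4 in the frame of tray_empty between -0.225 and 0.225 m and z of core4 in the frame of tray_empty between 0 and 0.012 m and (x of holddown1 in the frame of strut above 0.06 m or x of holddown1 in the frame of strut below -0.06 m or y of holddown1 in the frame of strut above 0.26 m or y of holddown1 in the frame of strut below -0.26 m or z of holddown1 in the frame of strut above 0.043 m) and (x of holddown2 in the frame of strut above 0.06 m or x of holddown2 in the frame of strut below -0.06 m or y of holddown2 in the frame of strut above 0.26 m or y of holddown2 in the frame of strut below -0.26 m or z of holddown2 in the frame of strut above 0.043 m) and (x of holddown3 in the frame of strut above 0.06 m or x of holddown3 in the frame of strut below -0.06 m or y of holddown3 in the frame of strut above 0.26 m or y of holddown3 in the frame of strut below -0.26 m or z of holddown3 in the frame of strut above 0.043 m) and (x of holddown4 in the frame of strut above 0.06 m or x of holddown4 in the frame of strut below -0.06 m or y of holddown4 in the frame of strut above 0.26 m or y of holddown4 in the frame of strut below -0.26 m or z of holddown4 in the frame of strut above 0.043 m)), for 0.3 s.
2. every hold-down is seated and locked across a pair of pads ((horizontal distance between holddown1 and station0 below 0.014 m or horizontal distance between holddown1 and station1 below 0.014 m or horizontal distance between holddown1 and station2 below 0.014 m or horizontal distance between holddown1 and station3 below 0.014 m) and z of holddown1 in the frame of strut between 0.013 and 0.022 m and angle between the y axis of each of holddown1, holddown2, holddown3, holddown4 and the x axis of strut, either way round below 0.21 rad and angle between each of holddown1, holddown2, holddown3, holddown4's own z axis and vertical below 0.09 rad and linear speed of each of holddown1, holddown2, holddown3, holddown4 below 0.02 m/s and (horizontal distance between holddown2 and station0 below 0.014 m or horizontal distance between holddown2 and station1 below 0.014 m or horizontal distance between holddown2 and station2 below 0.014 m or horizontal distance between holddown2 and station3 below 0.014 m) and z of holddown2 in the frame of strut between 0.013 and 0.022 m and (horizontal distance between holddown3 and station0 below 0.014 m or horizontal distance between holddown3 and station1 below 0.014 m or horizontal distance between holddown3 and station2 below 0.014 m or horizontal distance between holddown3 and station3 below 0.014 m) and z of holddown3 in the frame of strut between 0.013 and 0.022 m and (horizontal distance between holddown4 and station0 below 0.014 m or horizontal distance between holddown4 and station1 below 0.014 m or horizontal distance between holddown4 and station2 below 0.014 m or horizontal distance between holddown4 and station3 below 0.014 m) and z of holddown4 in the frame of strut between 0.013 and 0.022 m), for 0.3 s.
At the end, for the whole second after the job is handed in: Every loose half-core rests cut face down in the empty tray's lane, within 12 mm of its centre line. Every hold-down stands upright in the strut, collar on the lips (underside 13 to 22 mm above the bench), bar within 0.21 rad of square to the strut, axis within 14 mm of a point between pads (all of step 2 and x of core1 in the frame of tray_empty between -0.012 and 0.012 m and y of core1 in the frame of tray_empty between -0.225 and 0.225 m and z of core1 in the frame of tray_empty between 0 and 0.012 m and angle between each of core1, core2, core3, core4's own z axis and vertical below 0.15 rad and linear speed of each of core1, core2, core3, core4 below 0.02 m/s and x of core2 in the frame of tray_empty between -0.012 and 0.012 m and y of core2 in the frame of tray_empty between -0.225 and 0.225 m and z of core2 in the frame of tray_empty between 0 and 0.012 m and x of core3 in the frame of tray_empty between -0.012 and 0.012 m and y of core3 in the frame of tray_empty between -0.225 and 0.225 m and z of core3 in the frame of tray_empty between 0 and 0.012 m and x of core4 in the frame of tray_empty between -0.012 and 0.012 m and y of core4 in the frame of tray_empty between -0.225 and 0.225 m and z of core4 in the frame of tray_empty between 0 and 0.012 m); the robot touches nothing.
It fails at once if a bystander (jar, tape, brush or lens) is pushed more than 50 mm from its place (distance of any of jar, tape, brush, lens from where it was at the start of the episode above 0.05 m).
Of holddown1, holddown2, holddown3, holddown4 only 3 to 4 are there at a start; the rules pass over those that are not, and their reading is None.
Of core1, core2, core3, core4 only 3 to 4 are there at a start; the rules pass over those that are not, and their reading is None.
At some moment in a run one of core1, core2, core3, core4 may be knocked a few centimetres aside while the robot is not near it.
It also fails if it takes over 210 s, if anything falls off the work surface, if the arm or the gripper's body presses on something with over 40 N, if the wrist force passes 120 N, or if a joint passes its speed limit or range.

ROBOT

A 6-joint arm with a two-finger parallel gripper is mounted at the origin on the work surface. World frame = base frame: x ahead of the robot, y to its left, z up, the work surface at z = 0. Lengths are in m, angles in rad, forces in N, time in s.
With the tool pointing down it reaches from about 0.35 to 0.775 m from the base axis. Payload 5.5 kg.
Tool frame: the origin (TCP) lies at the very end of the fingers, on their centre line; the grasp point (between the pads) lies 19 mm behind it; x points along the fingers, y is the direction in which the jaws open and shut, and the axes are right-handed (so a half turn about x gives the same grasp; the last joint's range is limited). The gripper opens to 85 mm and grips with 20 to 120 N. Pads are 22 mm wide; open, the fingers measure 114 mm over their backs; the gripper's body (76 mm by 85 mm) begins 54 mm behind the grasp point. The pads swing forward as they close: fully open they stand 13 mm farther back than shut.
Start: joints at [-1.368, 0.313, 0.046, 1.304, 0, 1.431], TCP at [0.193, -0.542, 0.202] pointing down, gripper open.
Joint ranges: [-2.76, 2.76], [-0.86, 1.69], [-1.03, 1.26], [-2.2, 2.34], [-1.47, 1.5], [-3.14, 3.14]. Speed limits (rad/s): [2.57, 2.57, 3.14, 3.14, 3.14, 3.14].

INTERFACE

Orientations are given as a unit quaternion [w, x, y, z].
In Python, from workcell import readout, cams, env, finder gives the robot as it stands.
- The arm moves only by the tool drive_tool, never from a script. Its argument "moves" is a list that holds one entry, the list of rows, each a list of 7 numbers: the shift along the tool's x, y, z in m, then the turn, a rotation vector about the tool's x, y, z in rad, then the closure in counts, from 0 (fully open) to 255 (shut). A call has exactly 5 rows; each row is the pose to reach, as a shift and turn from the pose measured when the call began, along the tool's axes at that moment; what a row does not reach only later rows make up. A row lasts 1/8 s, in which the tool goes at most 62.5 mm and 10.7 degrees, less where a joint would pass 70% of its speed; a pose out of reach is approached as far as the arm can. A call with a gripper value outside its range is refused whole. The fingers move at their own pace and stop on an object; "squeeze" is the grip in N (left out, the last holds). Time passes only in rows, so rows that repeat a pose let the fingers close, or fill a call up. It gives the time, the measured TCP pose, the force and the opening at its end, in the units of the state.
- readout.get_state(): the state, without advancing time (a new reading comes with each control period).
- cams.read_camera(name): name is "scene" or "side" or "wrist"; returns the picture (400x640x3 uint8, blue, green, red); there is no depth.
- cams.camera_params(name): a dict with "mtx" (3x3 intrinsics, pixels), "R" (3x3) and "t" (3): a world point X has camera coordinates R X + t; the wrist camera has in their place "mount" (4x4, takes a point from camera to tool coordinates, whose origin is the TCP and whose axes are the tool frame's). Camera axes: x right, y down, z forward; pixel columns grow to the right and rows downward; lengths in m; the calibration is good to about 2 mm. A picture is of the moment at which its call begins: read the wrist's pose just before it. camera_params takes no time and is no camera call.
- env.hand_in(): hands the job in, once; it reports no verdict.
Trained networks look in the newest picture that a camera, given by its name, has taken for a name from the list of things; names that differ only in an ending like _2 or _b are one class to them, and where a whole thing is asked for, a point or a joint stands for the part that bears it (a point fixed in the world has none). Each returns a list of dicts, best first, with "conf" (0 to 1); they miss things now and then, are a little off and sometimes report something else, mostly with a low value. They report only what shows in the picture. A call takes as long as a camera call.
- finder.regions_of(camera, name): "pixels" (400x640 bool, what is visible of it) and "point" ([column, row] in pixels, amid what is visible of it).
The state is a dict: "clock": time; "joint_pos": joint angles; "qvel": joint speeds; "tau": joint torques, N m; "tcp_pos": TCP position; "orientation": TCP orientation; "wrist_force": force on the tool from outside, world axes, zero at the start; "ft_torque": the same for the moment, N m; "finger_gap": finger opening in m.
Only numpy, scipy, OpenCV 4.12 (cv2) and the standard library are available. Lean on these libraries where they do the work, as an engineer would, in place of code of your own. Each camera call takes 0.05 s, during which the arm holds its last target.

## Working session

There is one attempt and no reset: what is moved stays moved. The work goes in short steps, Python scripts to look and compute and a tool call to move; the robot and the scene stay as the last step left them, time stands still between calls to the robot, and variables do not carry over. Pictures are saved under pics/ and viewed, and the job is handed in when it is done.

Besides the shell and the picture viewer there is one more tool, called after "Emit:" by a JSON object that holds its "op" and its "data". drive_tool: Moves the arm, as the interface text tells. Its arguments: {"type":"object","properties":{"moves":{"type":"array"},"squeeze":{"type":"number"}},"required":["moves"]}

```bash
ls -la; mkdir -p pics; python3 - <<'E'
from workcell import readout, cams, env, finder
import cv2
print(readout.get_state())
for n in ["scene","side","wrist"]:
    im=cams.read_camera(n); cv2.imwrite(f"pics/a_{n}.png",im)
    print(n,cams.camera_params(n))
E
```

```text
total 12
drwxr-xr-x  3 agent agent 4096 Dec  7 01:07 .
drwxr-xr-x 23 root  root  4096 Dec  7 01:07 ..
drwxr-xr-x  2 agent agent 4096 Dec  7 01:07 pics
{'clock': 0.0, 'joint_pos': array([-1.36759628e+00,  3.14012032e-01,  4.50447617e-02,  1.30360518e+00,
        1.03965075e-06,  1.43120091e+00]), 'qvel': array([ 0.00015337, -0.00049783, -0.00063032,  0.00062183, -0.00039228,
        0.0001358 ]), 'tau': array([ 1.13254082e-03, -4.80625749e+01,  2.98535174e+01,  1.92655879e-02,
       -3.22753122e-04, -3.48161819e-06]), 'tcp_pos': array([ 0.19315485, -0.54102098,  0.2009292 ]), 'orientation': array([-0.11997627, -0.69672591, -0.12123157,  0.69676511]), 'wrist_force': array([-1.05965269,  0.04660751, -0.27332846]), 'ft_torque': array([-0.04658877,  0.0321562 , -0.03131615]), 'finger_gap': 0.08539595786345881}
scene {'mtx': array([[437.00648747,   0.        , 313.16942853],
       [  0.        , 437.00648747, 202.38229013],
       [  0.        ,   0.        ,   1.        ]]), 'R': array([[ 0.50559225,  0.86276441,  0.00374856],
       [ 0.46154703, -0.26679722, -0.84604585],
       [-0.7
[... 282 characters left out ...]
2, -0.14749862,  0.00482013],
       [-0.07433159, -0.52611422, -0.84715916],
       [ 0.12749075,  0.83752492, -0.53131734]]), 't': array([-0.52510329,  0.06501133,  1.03307562])}
wrist {'mtx': array([[275.53103982,   0.        , 312.50008355],
       [  0.        , 275.53103982, 207.43476577],
       [  0.        ,   0.        ,   1.        ]]), 'mount': array([[-7.73354301e-05, -2.57764218e-01,  9.66207846e-01,
        -1.71221196e-01],
       [ 9.99999993e-01, -1.09569925e-04,  5.08091749e-05,
         1.89780564e-04],
       [ 9.27705343e-05,  9.66207843e-01,  2.57764224e-01,
        -6.62235541e-02],
       [ 0.00000000e+00,  0.00000000e+00,  0.00000000e+00,
         1.00000000e+00]])}
```

View pics/a_scene.png

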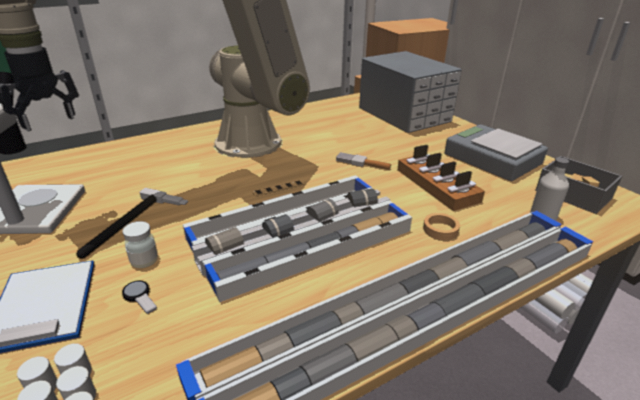

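View pics/a_side.png

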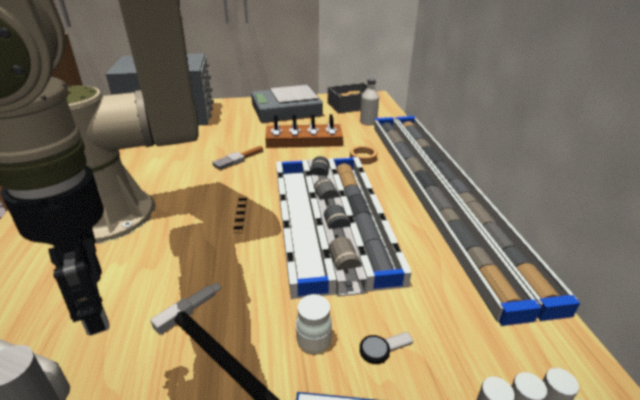

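View pics/a_wrist.png

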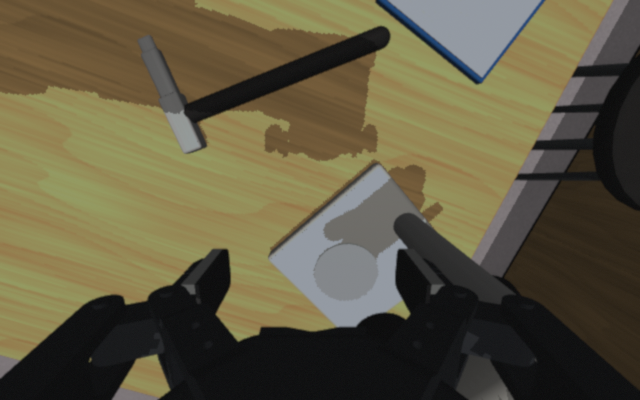

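```bash
cat > h.py <<'E'
from workcell import readout, cams, env, finder
import numpy as np, cv2
from scipy.spatial.transform import Rotation as Ro
np.set_printoptions(precision=4,suppress=True)
def pose():
    s=readout.get_state(); q=s['orientation']
    return s, np.array(s['tcp_pos']), Ro.from_quat([q[1],q[2],q[3],q[0]]).as_matrix()
def cam(name):
    p=cams.camera_params(name)
    if name!='wrist': return p['mtx'],p['R'],p['t']
    s,t,R=pose(); T=np.eye(4);T[:3,:3]=R;T[:3,3]=t
    C=np.linalg.inv(T@p['mount']); return p['mtx'],C[:3,:3],C[:3,3]
def ray(c,uv,z):
    K,R,t=c; uv=np.atleast_2d(uv).astype(float)
    d=np.c_[uv,np.ones(len(uv))]@np.linalg.inv(K).T@R; o=-R.T@t
    return o+d*((z-o[2])/d[:,2])[:,None]
def proj(c,X):
    K,R,t=c; x=(np.atleast_2d(X)@R.T+t)@K.T; return x[:,:2]/x[:,2:]
def Rdown(yaw):
    # tool x down; tool y at angle yaw in the world xy plane
    y=np.array([np.cos(yaw),np.sin(yaw),0]); x=np.array([0,0,-1.]); return np.c_[x,y,np.cross(x,y)]
def plan(p,yaw):
    """shift and rotvec in tool axes; yaw=world angle of jaw axis (mod pi)"""
    s,t,R=pose(); best=None
    for k in (-1,0,1):
        r=Ro.from_matrix(R.T@Rdown(yaw+k*np.pi)).as_rotvec()
        if best is None or np.linalg.norm(r)<np.linalg.norm(best): best=r
    print('now',t,'yaw',np.degrees(np.arctan2(R[1,1],R[0,1])),'t',round(s['clock'],2),'gap',round(s['finger_gap'],4),'F',s['wrist_force'],'q6',s['joint_pos'][5])
    sh=R.T@(np.array(p)-t); print('shift',sh,'rot',best); return sh,best
E
python3 - <<'E'
from h import *
for n in ["scene","side"]:
    im=cams.read_camera(n); c=cam(n); vis=im.copy()
    for nm,z in [("core1",.055),("core2",.055),("core3",.055),("core4",.055),("holddown1",.06),("tray_empty",.02),("tray_full",.03),("strut",.041),("rack",.036),("jar",.04),("tape",.02),("lens",.01),("brush",.01)]:
        for d in finder.regions_of(n,nm)[:6]:
            if d['conf']<.3: continue
            print(n,nm,round(d['conf'],2),d['point'],d['pixels'].sum(),ray(c,d['point'],z)[0])
print(readout.get_state()['clock'])
E
```

```text
scene core1 0.92 [323.7, 210.9] 495 [ 0.5596 -0.044   0.055 ]
scene core1 0.87 [363.0, 198.6] 384 [0.561  0.0681 0.055 ]
scene core1 0.82 [223.6, 238.6] 644 [ 0.5443 -0.2852  0.055 ]
scene core1 0.81 [275.5, 226.0] 523 [ 0.558  -0.1689  0.055 ]
scene core2 0.92 [323.7, 210.9] 495 [ 0.5596 -0.044   0.055 ]
scene core2 0.87 [363.0, 198.6] 384 [0.561  0.0681 0.055 ]
scene core2 0.82 [223.6, 238.6] 644 [ 0.5443 -0.2852  0.055 ]
scene core2 0.81 [275.5, 226.0] 523 [ 0.558  -0.1689  0.055 ]
scene core3 0.92 [323.7, 210.9] 495 [ 0.5596 -0.044   0.055 ]
scene core3 0.87 [363.0, 198.6] 384 [0.561  0.0681 0.055 ]
scene core3 0.82 [223.6, 238.6] 644 [ 0.5443 -0.2852  0.055 ]
scene core3 0.81 [275.5, 226.0] 523 [ 0.558  -0.1689  0.055 ]
scene core4 0.92 [323.7, 210.9] 495 [ 0.5596 -0.044   0.055 ]
scene core4 0.87 [363.0, 198.6] 384 [0.561  0.0681 0.055 ]
scene core4 0.82 [223.6, 238.6] 644 [ 0.5443 -0.2852  0.055 ]
scene core4 0.81 [275.5, 226.0] 523 [ 0.558  -0.1689  0.055 ]
scene holddown1 0.88 [464.0, 185.6] 366 [0.6453 0.3242 0.06  ]
scene holddown1 0.76 [419.5, 156.0] 268 [0.4586 0.3423 0.
[... 1791 characters left out ...]
[0.5027 0.3165 0.06  ]
side tray_empty 0.6 [302.4, 236.2] 5434 [ 0.4698 -0.1786  0.02  ]
side tray_empty 0.4 [303.5, 136.4] 1515 [0.5346 0.3405 0.02  ]
side tray_full 0.83 [371.0, 228.7] 5255 [ 0.6246 -0.1862  0.03  ]
side tray_full 0.32 [341.3, 270.6] 1300 [ 0.532  -0.3094  0.03  ]
side strut 0.74 [338.7, 273.6] 1407 [ 0.5227 -0.3282  0.041 ]
side rack 0.8 [302.1, 137.3] 1348 [0.5255 0.3004 0.036 ]
side jar 0.58 [312.9, 322.1] 1824 [ 0.4577 -0.4353  0.04  ]
side tape 0.85 [365.0, 154.6] 410 [0.704  0.1861 0.02  ]
side lens 0.69 [381.4, 347.5] 1086 [ 0.5673 -0.4791  0.01  ]
side brush 0.8 [237.3, 159.1] 483 [0.3199 0.2296 0.01  ]
side brush 0.31 [326.6, 191.4] 424 [0.5569 0.0129 0.01  ]
1.55
```

```bash
python3 - <<'E'
from h import *
plan([.5,-.11,.25],np.pi/2)
E
```

```text
now [ 0.1933 -0.5416  0.2018] yaw -70.35937040148266 t 1.55 gap 0.0855 F [ 0.0871 -0.8009  1.2423] q6 1.4311878689116306
shift [-0.0482 -0.3034 -0.434 ] rot [ 0.3428 -0.     -0.0001]
```

Emit:
{"op": "drive_tool", "data": {"moves": [[[-0.01,-0.03,-0.04,-0.18,0,0,0],[-0.02,-0.06,-0.08,-0.36,0,0,0],[-0.03,-0.09,-0.12,-0.54,0,0,0],[-0.04,-0.12,-0.17,-0.72,0,0,0],[-0.05,-0.15,-0.22,-0.9,0,0,0]]]}}

```text
clock: 2.17
tcp_pos: [0.3509, -0.3251, 0.2524]
orientation: [0.413, 0.574, 0.413, -0.574]
wrist_force: [1.0, -0.9, -0.7]
finger_gap: 0.0857
```

```bash
python3 - <<'E'
from h import *
plan([.5,-.11,.25],np.pi/2)
E
```

```text
now [ 0.3509 -0.3251  0.2524] yaw -18.49711453225748 t 2.17 gap 0.0857 F [ 1.0166 -0.8987 -0.7236] q6 0.9783755573276042
shift [ 0.0023  0.0732 -0.2512] rot [ 1.248  -0.0001 -0.001 ]
```

Emit:
{"op": "drive_tool", "data": {"moves": [[[0,0.015,-0.05,-0.18,0,0,0],[0,0.03,-0.1,-0.36,0,0,0],[0,0.044,-0.15,-0.54,0,0,0],[0,0.058,-0.2,-0.72,0,0,0],[0,0.073,-0.251,-0.9,0,0,0]]]}}

```text
clock: 2.8
tcp_pos: [0.5006, -0.1087, 0.2525]
orientation: [0.623, 0.335, 0.622, -0.335]
wrist_force: [0.2, -0.5, -0.3]
finger_gap: 0.0853
```

Emit:
{"op": "drive_tool", "data": {"moves": [[[0,0,0,-0.18,0,0,0],[0,0,0,-0.36,0,0,0],[0,0,0,-0.54,0,0,0],[0,0,0,-0.72,0,0,0],[0,0,0,-0.9,0,0,0]]]}}

```text
clock: 3.42
tcp_pos: [0.5006, -0.1086, 0.2526]
orientation: [0.707, 0.029, 0.706, -0.029]
wrist_force: [0.7, 0.1, 0.3]
finger_gap: 0.0851
```

```bash
python3 - <<'E'
from h import *
plan([.5,-.11,.25],np.pi/2)
im=cams.read_camera('wrist');cv2.imwrite('pics/b_w.png',im)
c=cam('wrist')
for nm,z in [("core1",.055),("strut",.041),("tray_empty",.02),("tray_full",.02),("rack",.036),("holddown1",.06)]:
  for d in finder.regions_of('wrist',nm)[:6]:
    if d['conf']<.3: continue
    print(nm,round(d['conf'],2),d['point'],d['pixels'].sum(),ray(c,d['point'],z)[0])
E
```

```text
now [ 0.5006 -0.1086  0.2526] yaw 85.32094899128626 t 3.42 gap 0.0851 F [0.671  0.1014 0.3391] q6 -0.28842826804649174
shift [ 0.0026 -0.0014 -0.0005] rot [-0.0817  0.0014  0.001 ]
core1 0.93 [277.6, 214.3] 1480 [ 0.5417 -0.1605  0.055 ]
core1 0.7 [363.5, 211.4] 1531 [ 0.5466 -0.0409  0.055 ]
core1 0.61 [190.6, 222.2] 1874 [ 0.5439 -0.2839  0.055 ]
core1 0.58 [446.7, 202.2] 1927 [0.5422 0.0738 0.055 ]
strut 0.67 [319.6, 209.2] 6333 [ 0.5427 -0.1015  0.041 ]
tray_empty 0.57 [316.9, 161.9] 22537 [ 0.4771 -0.1003  0.02  ]
tray_full 0.94 [334.7, 252.8] 14157 [ 0.622  -0.0825  0.02  ]
rack 0.72 [605.0, 176.3] 8523 [0.5267 0.3041 0.036 ]
rack 0.66 [499.0, 271.1] 1345 [0.6649 0.1695 0.036 ]
rack 0.44 [317.1, 208.9] 5616 [ 0.5433 -0.1051  0.036 ]
holddown1 0.87 [625.1, 199.0] 658 [0.5547 0.3121 0.06  ]
holddown1 0.73 [630.6, 159.5] 355 [0.5012 0.3077 0.06  ]
holddown1 0.61 [619.2, 237.9] 896 [0.6114 0.3161 0.06  ]
```

View pics/b_w.png

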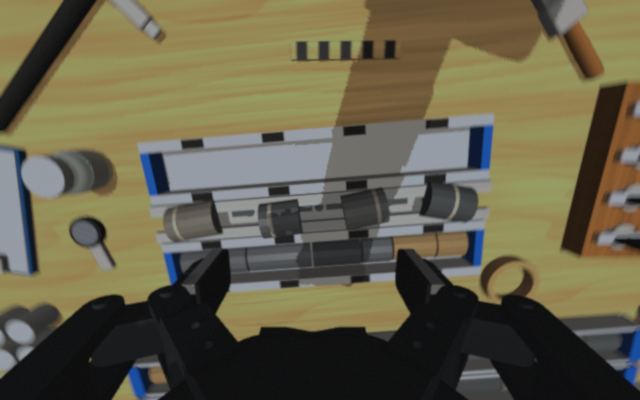

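```bash
python3 - <<'E'
import cv2
im=cv2.imread('pics/b_w.png')[105:300,130:510]
cv2.imwrite('pics/b_w2.png',cv2.resize(im,None,fx=2.1,fy=2.1,interpolation=cv2.INTER_CUBIC))
E
```

```text
(no output)
```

View pics/b_w2.png

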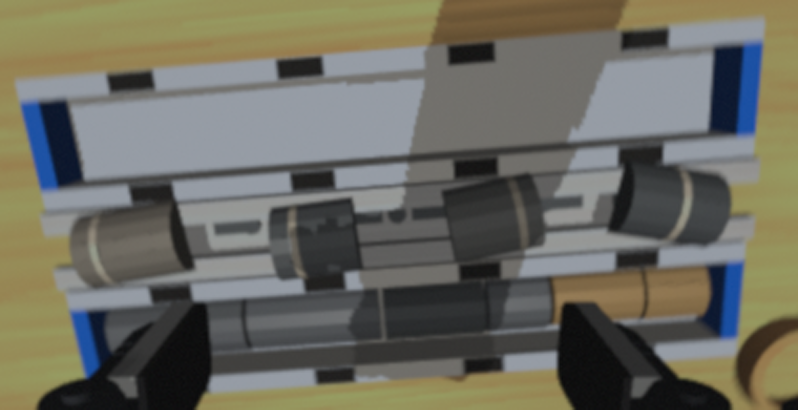

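```bash
cat >> h.py <<'E'
from scipy.optimize import minimize, least_squares
def corepts(x,y,yaw,L,z0):
    a=np.linspace(0,np.pi,19); P=[]
    for s in (-.5,.5):
        P.append(np.c_[26e-3*np.cos(a),np.full(19,s*L),26e-3*np.sin(a)])
    P=np.vstack(P); c,s=np.cos(yaw),np.sin(yaw)
    return np.c_[x+c*P[:,0]-s*P[:,1],y+s*P[:,0]+c*P[:,1],P[:,2]+z0]
def fitcore(views,x,y,yaw,z0,L=None):
    """views: list of (cam,mask). returns x,y,yaw,L,iou"""
    S=4
    def cost(v):
        tot=0
        for c,m in views:
            uv=proj(c,corepts(v[0],v[1],v[2],v[3] if L is None else L,z0))
            ys,xs=np.where(m); x0,y0=xs.min()-15,ys.min()-15; w,h=xs.max()-x0+15,ys.max()-y0+15
            big=np.zeros((h*S,w*S),np.uint8)
            hull=cv2.convexHull(((uv-[x0-.5,y0-.5])*S).astype(np.float32)).astype(np.int32)
            cv2.fillConvexPoly(big,hull,1)
            mm=cv2.resize(m[y0:y0+h,x0:x0+w].astype(np.uint8),(w*S,h*S),interpolation=cv2.INTER_NEAREST)
            tot+=1-(big&mm).sum()/((big|mm).sum())
        return tot/len(views)
    best=None
    for dy in (-.2,0,.2):
        v0=np.array([x,y,yaw+dy,.062]); sim=np.vstack([v0]+[v0+d for d in np.diag([.008,.008,.15,.006])])
        r=minimize(cost,v0,method='Nelder-Mead',options=dict(initial_simplex=sim,maxiter=200,xatol=1e-4,fatol=1e-4))
        if best is None or r.fun<best.fun: best=r
    return best.x,1-best.fun
E
python3 - <<'E'
from h import *
c=cam('wrist')
rows=[[(130,81),(300,68),(471,53),(644,39)],[(151,193),(312,180),(475,167),(640,156)],[(170,293),(325,282),(480,271),(637,259)],[None,(335,375),(485,365),None]]
I=[];Y=[];U=[]
for i,r in enumerate(rows):
    for j,p in enumerate(r):
        if p: I.append(i);Y.append(-.165+.11*j);U.append((p[0]/2.1+130,p[1]/2.1+105))
I=np.array(I);Y=np.array(Y);W=ray(c,U,.041)
def res(v):
    u=v[3:][I]; cc,s=np.cos(v[2]),np.sin(v[2])
    return np.r_[v[0]+cc*u-s*Y-W[:,0], v[1]+s*u+cc*Y-W[:,1], np.array([v[4]+v[5]])]
r=least_squares(res,[.54,-.1,0,-.1,-.035,.035,.1])
print(r.x,np.abs(r.fun).max()); print(W[:,:2][I==1],W[:,:2][I==2])
for d in finder.regions_of('wrist','core1')[:4]:
    p=ray(c,d['point'],.055)[0]; print(d['conf'],fitcore([(c,d['pixels'])],p[0],p[1],0,.041))
E
```

```text
[ 0.5481 -0.1028 -0.01   -0.1108 -0.0368  0.0368  0.1108] 0.0012159998812257058
[[ 0.5096 -0.2676]
 [ 0.5105 -0.1577]
 [ 0.5114 -0.0479]
 [ 0.5138  0.062 ]] [[ 0.5828 -0.2683]
 [ 0.5843 -0.1575]
 [ 0.5858 -0.048 ]
 [ 0.5867  0.0618]]
0.93 (array([ 0.5506, -0.1599,  0.0409,  0.0556]), np.float64(0.9710939446797907))
0.7 (array([ 0.548 , -0.0396,  0.1195,  0.0582]), np.float64(0.959291546684549))
0.61 (array([ 0.5417, -0.2837,  0.0858,  0.0666]), np.float64(0.9685503845652458))
0.58 (array([ 0.5488,  0.0761, -0.2502,  0.0642]), np.float64(0.9723988806919359))
```

```bash
cat > p.py <<'E'
import sys; from h import *
a=[float(eval(v)) for v in sys.argv[1:]]
plan(a[:3],np.radians(a[3]))
E
python3 p.py .5488 .0761 .11 75.7
```

```text
now [ 0.5006 -0.1087  0.2526] yaw 84.88700310939417 t 3.83 gap 0.0854 F [ 0.1983  0.447  -0.3814] q6 -0.2810392291237184
shift [0.1424 0.1885 0.0313] rot [0.1603 0.0015 0.0008]
```

Emit:
{"op": "drive_tool", "data": {"moves": [[[0.03,0.05,0.01,0.05,0,0,0],[0.06,0.1,0.02,0.1,0,0,0],[0.1,0.15,0.03,0.16,0,0,0],[0.142,0.1885,0.031,0.16,0,0,0],[0.142,0.1885,0.031,0.16,0,0,0]]], "squeeze": 40}}

```text
clock: 4.45
tcp_pos: [0.5454, 0.0787, 0.1065]
orientation: [0.7, 0.086, 0.704, -0.087]
wrist_force: [-1.0, -0.7, 0.4]
finger_gap: 0.0855
```

```bash
python3 - <<'E'
from h import *
im=cams.read_camera('wrist');cv2.imwrite('pics/c_w.png',im)
c=cam('wrist')
for d in finder.regions_of('wrist','core1')[:4]:
    p=ray(c,d['point'],.055)[0]; print(d['conf'],d['point'],fitcore([(c,d['pixels'])],p[0],p[1],0,.041))
E
python3 p.py .5488 .0761 .04 75.7
```

```text
now [0.5482 0.0764 0.1102] yaw 75.75321447765788 t 4.55 gap 0.0853 F [ 0.2706 -0.1581  0.0893] q6 0.24300163135753375
shift [ 0.0702 -0.0001  0.0006] rot [0.0009 0.0007 0.0014]Traceback (most recent call last):
  File "<stdin>", line 5, in <module>
  File "h.py", line 54, in fitcore
    r=minimize(cost,v0,method='Nelder-Mead',options=dict(initial_simplex=sim,maxiter=200,xatol=1e-4,fatol=1e-4))
    res = _minimize_neldermead(fun, x0, args, callback, bounds=bounds,
                               **options)
    fsim[k] = func(sim[k])
              ~~~~^^^^^^^^
    fx = function(np.copy(x), *(wrapper_args + args))
  File "h.py", line 48, in cost
    mm=cv2.resize(m[y0:y0+h,x0:x0+w].astype(np.uint8),(w*S,h*S),interpolation=cv2.INTER_NEAREST)
cv2.error: OpenCV(4.12.0) /io/opencv/modules/imgproc/src/resize.cpp:4208: error: (-215:Assertion failed) !ssize.empty() in function 'resize'
```

View pics/c_w.png

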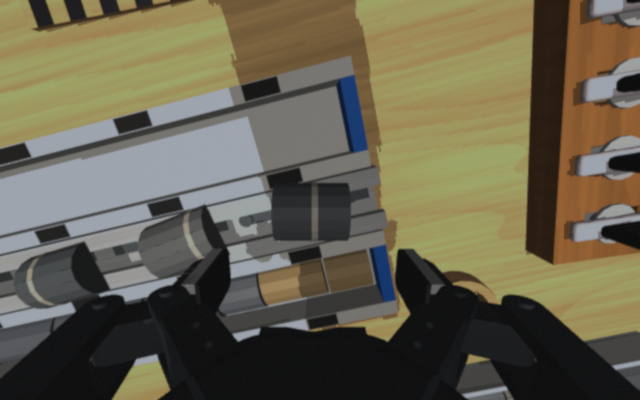

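Emit:
{"op": "drive_tool", "data": {"moves": [[[0.03,0,0,0,0,0,0],[0.055,0,0,0,0,0,0],[0.07,0,0,0,0,0,0],[0.07,0,0,0,0,0,60],[0.07,0,0,0,0,0,255]]], "squeeze": 40}}

```text
clock: 5.18
tcp_pos: [0.5493, 0.0759, 0.0415]
orientation: [0.703, 0.087, 0.701, -0.088]
wrist_force: [-0.2, 0.1, -0.2]
finger_gap: 0.0516
```

Emit:
{"op": "drive_tool", "data": {"moves": [[[0,0,0,0,0,0,255],[0,0,0,0,0,0,255],[0,0,0,0,0,0,255],[0,0,0,0,0,0,255],[-0.01,0,0,0,0,0,255]]]}}

```text
clock: 5.8
tcp_pos: [0.5484, 0.076, 0.051]
orientation: [0.702, 0.087, 0.701, -0.088]
wrist_force: [0.2, -1.0, 0.5]
finger_gap: -0.0003
```

```bash
python3 - <<'E'
from h import *
im=cams.read_camera('wrist')
im2=cams.read_camera('scene')[150:290,180:440]
cv2.imwrite('pics/d_w.png',np.vstack([cv2.resize(im,(480,300)),cv2.resize(im2,(480,258),interpolation=cv2.INTER_CUBIC)]))
E
```

```text
(no output)
```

View pics/d_w.png

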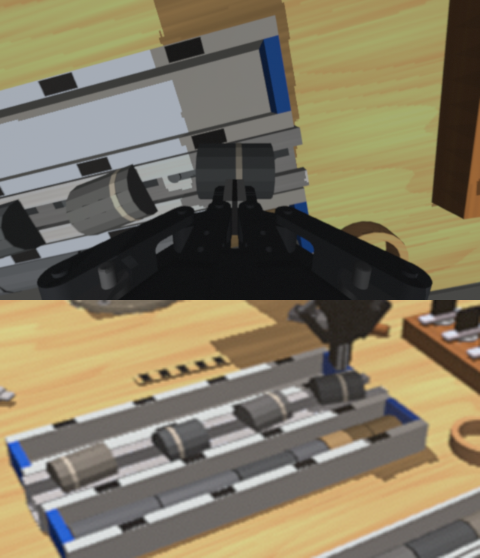

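```bash
python3 - <<'E'
from h import *
print(pose())
im=cams.read_camera('wrist')[170:330,200:440]
im2=cams.read_camera('scene')[140:240,290:430]
im3=cams.read_camera('side')[110:230,250:410]
f=lambda i:cv2.resize(i,(560,int(560*i.shape[0]/i.shape[1])),interpolation=cv2.INTER_CUBIC)
cv2.imwrite('pics/e1.png',f(im));cv2.imwrite('pics/e2.png',f(im2));cv2.imwrite('pics/e3.png',f(im3))
E
```

```text
({'clock': 5.9, 'joint_pos': array([-0.0065,  0.3616, -0.2653,  0.9396, -0.0015,  0.2429]), 'qvel': array([ 0.0018,  0.0064, -0.0134, -0.0182, -0.0014,  0.0005]), 'tau': array([  0.0504, -47.0166,  26.0054,   0.3285,  -0.0062,   0.0001]), 'tcp_pos': array([0.5502, 0.0759, 0.0528]), 'orientation': array([ 0.7032,  0.0876,  0.7   , -0.0883]), 'wrist_force': array([ 0.3532, -0.1044,  0.2158]), 'ft_torque': array([ 0.0153, -0.0511,  0.0107]), 'finger_gap': -0.00019463058449217344}, array([0.5502, 0.0759, 0.0528]), array([[ 0.0044,  0.2468,  0.9691],
       [-0.0016,  0.9691, -0.2467],
       [-1.    , -0.0004,  0.0046]]))
```

View pics/e1.png

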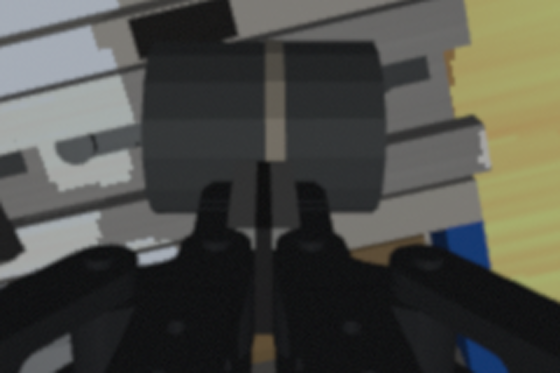

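View pics/e2.png

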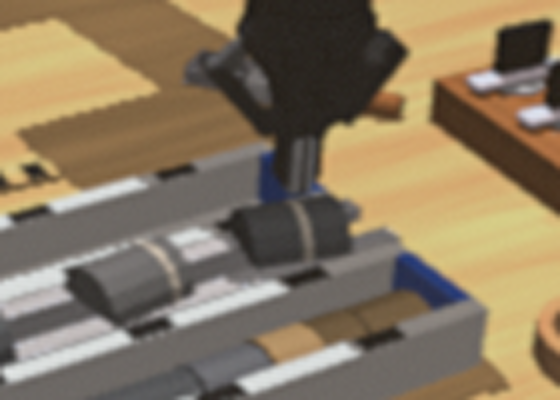

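View pics/e3.png

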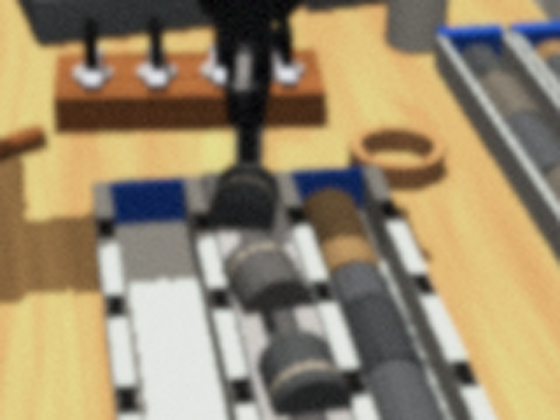

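```bash
python3 - <<'E'
from h import *
s,t,R=pose()
for n in ('scene','side','wrist'):
    print(n,proj(cam(n),[t,t+[0,0,.02],t+[0,0,.04],[.5488,.0761,.041],[.5488,.0761,.067]]))
for n in ('scene','side'):
  cams.read_camera(n)
  for d in finder.regions_of(n,'core1')[:4]:
    p=ray(cam(n),d['point'],.055)[0]
    if p[1]>.0: print(n,d['conf'],d['point'],fitcore([(cam(n),d['pixels'])],p[0],p[1],-.25,.041,.064))
E
```

```text
scene [[362.7389 196.7779]
 [363.2611 189.8421]
 [363.7938 182.7673]
 [362.3504 200.3019]
 [363.0224 191.3563]]
side [[320.3337 166.4039]
 [320.3949 159.9288]
 [320.4573 153.3306]
 [320.0509 169.8175]
 [320.1268 161.4604]]
wrist [[311.8458 234.3796]
 [311.7563 246.4549]
 [311.6428 261.7794]
 [311.8421 227.9734]
 [311.7283 242.2987]]
scene 0.56 [363.6, 198.4] (array([ 0.5475,  0.0767, -0.3108,  0.0637]), np.float64(0.9338542368314697))
side 0.84 [318.8, 168.2] (array([ 0.5476,  0.0808, -0.1655,  0.0593]), np.float64(0.7860422405876951))
```

Emit:
{"op": "drive_tool", "data": {"moves": [[[-0.03,0,0,0,0,0,255],[-0.06,0,0,0,0,0,255],[-0.09,0,0,0,0,0,255],[-0.1,0,0,0,0,0,255],[-0.1,0,0,0,0,0,255]]]}}

```text
clock: 6.88
tcp_pos: [0.5492, 0.0761, 0.1513]
orientation: [0.703, 0.087, 0.701, -0.088]
wrist_force: [-0.7, 0.6, -0.6]
finger_gap: -0.0001
```

```bash
python3 - <<'E'
from h import *
a=cams.read_camera('scene');s,t,R=pose();b=cams.read_camera('side')
out=[]
for n,i in (('scene',a),('side',b)):
    uv=proj(cam(n),[t+[0,0,h] for h in (0,.02,.04)]); print(n,uv)
    j=i.copy(); u=uv[0].astype(int)
    c=j[u[1]-50:u[1]+40,u[0]-60:u[0]+60]; c=cv2.resize(c,(480,360),interpolation=cv2.INTER_CUBIC)
    for p in uv:
        q=((p-u+[60.5,50.5])*4).astype(int); cv2.drawMarker(c,tuple(map(int,q)),(0,0,255),0,12)
    out.append(c)
cv2.imwrite('pics/f.png',np.hstack(out)[:, :800] if 0 else cv2.resize(np.hstack(out),(800,300)))
w=cams.read_camera('wrist'); cv2.imwrite('pics/f_w.png',w)
print(t,proj(cam('wrist'),[t+[0,0,h] for h in (0,.02,.04)]))
E
```

```text
scene [[365.2275 160.9839]
 [365.8021 153.3232]
 [366.3889 145.5011]]
side [[320.2833 133.214 ]
 [320.347  126.0955]
 [320.4119 118.835 ]]
[0.5485 0.0761 0.1504] [[312.0496 235.5363]
 [311.9559 247.6833]
 [311.8369 263.1142]]
```

View pics/f.png

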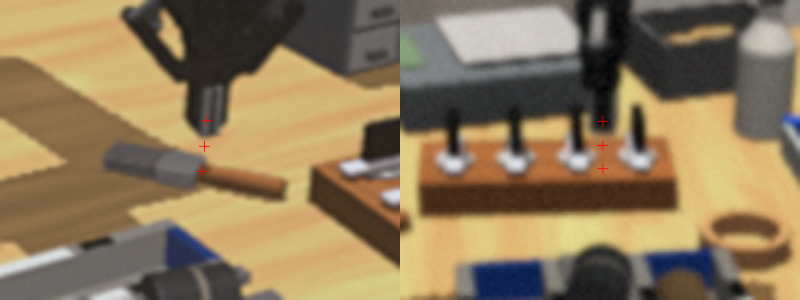

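View pics/f_w.png

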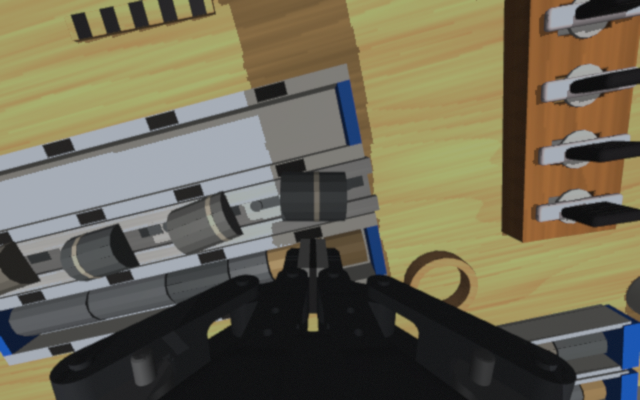

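Emit:
{"op": "drive_tool", "data": {"moves": [[[0,0,0,0,0,0,0],[0,0,0,0,0,0,0],[0.01,0,0,0,0,0,0],[0.03,0,0,0,0,0,0],[0.05,0,0,0,0,0,0]]]}}

```text
clock: 7.65
tcp_pos: [0.5478, 0.076, 0.0987]
orientation: [0.701, 0.087, 0.702, -0.088]
wrist_force: [0.2, -0.3, -0.5]
finger_gap: 0.0853
```

```bash
python3 - <<'E'
from h import *
w=cams.read_camera('wrist');b=cams.read_camera('scene');s,t,R=pose()
print(t,proj(cam('scene'),[t+[0,0,h] for h in (.02,.03,.04,.05)]))
cv2.imwrite('pics/g.png',cv2.resize(b[110:230,280:440],(800,600),interpolation=cv2.INTER_CUBIC))
E
python3 p.py .5488 .0761 .013 75.7
```

```text
[0.5458 0.076  0.097 ] [[363.5861 172.9966]
 [363.8582 169.3192]
 [364.1331 165.6041]
 [364.4108 161.8509]]
now [0.5458 0.076  0.097 ] yaw 75.70664623190909 t 7.75 gap 0.0854 F [-0.1976  1.0892 -0.0357] q6 0.24301811278831692
shift [0.084  0.0011 0.0033] rot [ 0.0001 -0.0048  0.0028]
```

View pics/g.png

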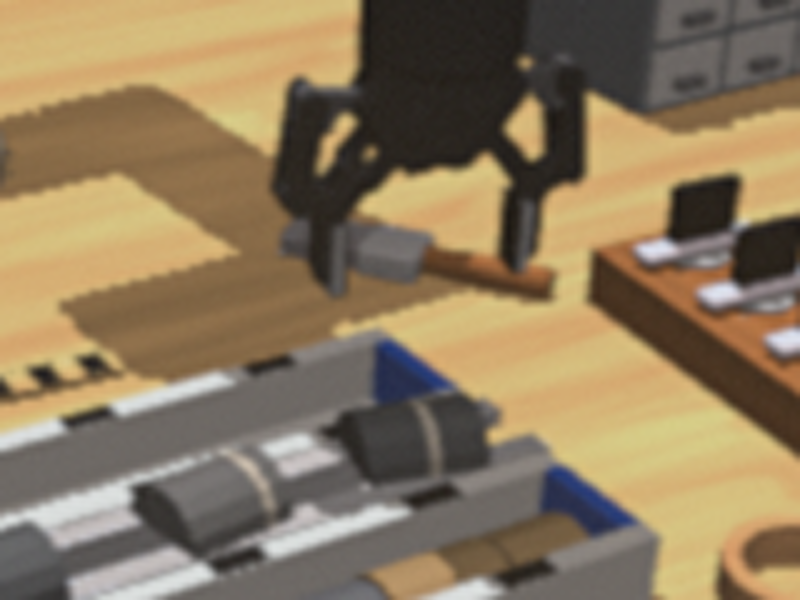

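Emit:
{"op": "drive_tool", "data": {"moves": [[[0.03,0.001,0.001,0,0,0,0],[0.06,0.001,0.002,0,0,0,0],[0.08,0.001,0.003,0,0,0,0],[0.086,0.001,0.003,0,0,0,0],[0.086,0.001,0.003,0,0,0,40]]]}}

```text
clock: 8.38
tcp_pos: [0.5486, 0.0761, 0.0112]
orientation: [0.7, 0.087, 0.703, -0.089]
wrist_force: [-0.3, -1.1, -0.5]
finger_gap: 0.0725
```

Emit:
{"op": "drive_tool", "data": {"moves": [[[0,0,0,0,0,0,100],[0,0,0,0,0,0,255],[0,0,0,0,0,0,255],[0,0,0,0,0,0,255],[0,0,0,0,0,0,255]]]}}

```text
clock: 9.0
tcp_pos: [0.5495, 0.0761, 0.0123]
orientation: [0.7, 0.087, 0.703, -0.089]
wrist_force: [-1.4, 0.9, 6.0]
finger_gap: 0.0634
```

```bash
python3 p.py .4743+.01*.155 -.102+.155 .10 89.4
```

```text
now [0.5495 0.0761 0.0123] yaw 75.70620783535689 t 9.0 gap 0.0634 F [-1.3851  0.9233  6.0144] q6 0.24328220345336835
shift [-0.0874 -0.0408 -0.0659] rot [-0.239  -0.0032  0.0019]
```

Emit:
{"op": "drive_tool", "data": {"moves": [[[-0.03,0,0,0,0,0,255],[-0.05,-0.01,-0.02,-0.08,0,0,255],[-0.05,-0.03,-0.045,-0.16,0,0,255],[-0.05,-0.041,-0.066,-0.239,0,0,255],[-0.05,-0.041,-0.066,-0.239,0,0,255]]]}}

```text
clock: 9.62
tcp_pos: [0.4733, 0.0526, 0.0622]
orientation: [0.705, 0.004, 0.709, -0.005]
wrist_force: [0.5, -0.5, -1.6]
finger_gap: 0.063
```

```bash
python3 - <<'E'
from h import *
plan([.4743+.01*.155,-.102+.155,-.021],np.radians(89.4))
w=cams.read_camera('wrist');cv2.imwrite('pics/i_w.png',w)
# overlay expected lane edges
c=cam('wrist')
for z,u in ((.041,-.0738-.03),(.041,-.0738+.03),(.041,-.0738-.026),(.041,-.0738+.026)):
    X=np.array([[.5481+u+.01*v,-.1028-.01*u+v,z] for v in (.10,.2)]); print(u,proj(c,X).round(1).tolist())
E
```

```text
now [0.4733 0.0526 0.0622] yaw 89.34655195254696 t 9.62 gap 0.063 F [ 0.4938 -0.5073 -1.6059] q6 -0.04545088561479634
shift [0.0831 0.0005 0.003 ] rot [-0.0009 -0.0057  0.0014]
-0.1038 [[234.9, 184.8], [376.0, 184.6]]
-0.043800000000000006 [[240.7, 262.3], [371.5, 262.1]]
-0.0998 [[235.3, 190.4], [375.7, 190.1]]
-0.04780000000000001 [[240.4, 257.5], [371.8, 257.3]]
```

View pics/i_w.png

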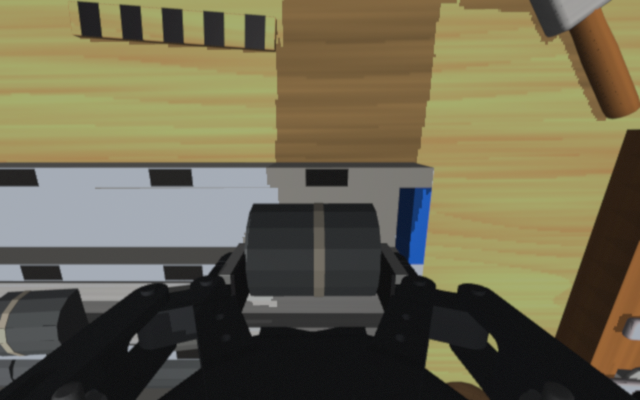

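Emit:
{"op": "drive_tool", "data": {"moves": [[[0.02,0,0.003,0,0,0,255],[0.045,0,0.003,0,0,0,255],[0.065,0,0.003,0,0,0,255],[0.083,0,0.003,0,0,0,255],[0.083,0,0.003,0,0,0,255]]]}}

```text
clock: 10.3
tcp_pos: [0.4783, 0.0527, -0.0215]
orientation: [0.705, 0.004, 0.709, -0.005]
wrist_force: [0.2, 0.0, -1.6]
finger_gap: 0.0629
```

Emit:
{"op": "drive_tool", "data": {"moves": [[[0,0,0,0,0,0,35],[0,0,0,0,0,0,30],[0,0,0,0,0,0,30],[-0.03,0,0,0,0,0,30],[-0.06,0,0,0,0,0,20]]]}}

```text
clock: 10.92
tcp_pos: [0.4783, 0.0528, 0.0393]
orientation: [0.705, 0.004, 0.709, -0.005]
wrist_force: [0.2, -0.0, -1.2]
finger_gap: 0.0787
```

```bash
python3 - <<'E'
from h import *
w=cams.read_camera('wrist');cv2.imwrite('pics/j_w.png',w);c=cam('wrist')
for d in finder.regions_of('wrist','core1')[:6]:
    m=d['pixels'];ys,xs=np.where(m)
    if d['conf']<.4 or xs.min()<16: print('skip',d['conf'],d['point']);continue
    p=ray(c,d['point'],.03)[0]; z=.006 if p[0]<.515 else .041
    p=ray(c,d['point'],z+.014)[0]; print(d['conf'],d['point'],fitcore([(c,m)],p[0],p[1],0,z))
plan([.548,-.0396,.065],np.radians(90+6.8))
E
```

```text
skip 0.92 [23.2, 329.1]
0.88 [311.4, 214.7] (array([ 0.4811,  0.0527, -0.0101,  0.0646]), np.float64(0.9801017323688215))
0.82 [160.7, 362.6] (array([ 0.5973, -0.0493,  0.2765,  0.0346]), np.float64(0.2995390019025319))
skip 0.67 [289.4, 306.8]
now [0.4815 0.0527 0.0419] yaw 89.28438547650627 t 11.03 gap 0.079 F [ 1.4438 -0.8236  0.9658] q6 -0.0434424718857071
shift [-0.0229 -0.0915  0.0677] rot [-0.1312  0.0017  0.0017]
```

View pics/j_w.png

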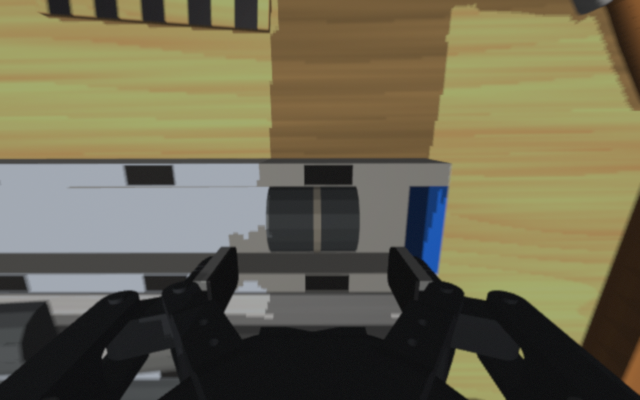

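Emit:
{"op": "drive_tool", "data": {"moves": [[[-0.02,-0.01,0.01,0,0,0,0],[-0.025,-0.05,0.03,-0.07,0,0,0],[-0.023,-0.0915,0.067,-0.131,0,0,0],[-0.023,-0.0915,0.067,-0.131,0,0,0],[-0.023,-0.0915,0.067,-0.131,0,0,0]]]}}

```text
clock: 11.65
tcp_pos: [0.5462, -0.0395, 0.0643]
orientation: [0.706, -0.042, 0.706, 0.041]
wrist_force: [-0.2, -0.9, 0.1]
finger_gap: 0.0855
```

```bash
cat > look.py <<'E'
from h import *
def look(name,zt=.006,zs=.041,show=None):
    w=cams.read_camera('wrist'); c=cam('wrist')
    if show: cv2.imwrite(show,w)
    for d in finder.regions_of('wrist','core1')[:8]:
        m=d['pixels'];ys,xs=np.where(m)
        if d['conf']<.3 or xs.min()<16 or xs.max()>623 or ys.min()<16 or ys.max()>383: continue
        p=ray(c,d['point'],.03)[0]; z=zt if p[0]<.515 else zs
        p=ray(c,d['point'],z+.014)[0]; v,i=fitcore([(c,m)],p[0],p[1],0,z); print(round(d['conf'],2),d['point'],z,v,round(i,3))
E
python3 -c "
from look import *
look('core1',show='pics/k_w.png')
plan([.548,-.0396,.010],np.radians(90+6.8))"
```

```text
0.88 [315.3, 225.5] 0.041 [ 0.5466 -0.0386  0.1192  0.0591] 0.985
0.57 [137.2, 211.0] 0.041 [ 0.5506 -0.1584  0.0484  0.0552] 0.983
now [ 0.546  -0.0387  0.0646] yaw 96.81522235952282 t 11.75 gap 0.0854 F [-0.1313  0.4416  0.8073] q6 -0.3358383424151822
shift [ 0.0546 -0.001   0.0019] rot [0.0003 0.     0.0011]
```

View pics/k_w.png

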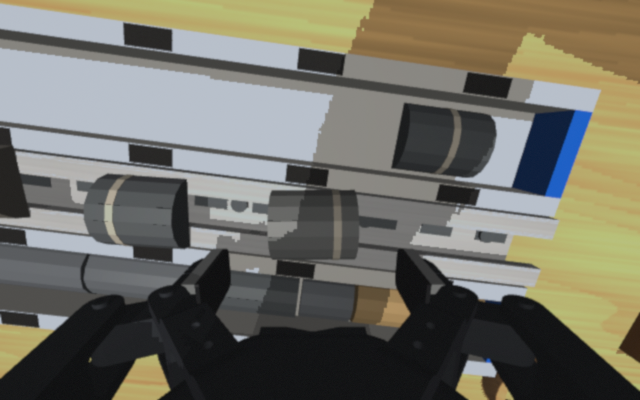

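Emit:
{"op": "drive_tool", "data": {"moves": [[[0.025,0,0.001,0,0,0,0],[0.045,0,0.001,0,0,0,0],[0.0545,0,0.001,0,0,0,0],[0.0545,0,0.001,0,0,0,40],[0.0545,0,0.001,0,0,0,255]]]}}

```text
clock: 12.38
tcp_pos: [0.5476, -0.0386, 0.0112]
orientation: [0.706, -0.043, 0.705, 0.042]
wrist_force: [2.1, -0.5, -2.1]
finger_gap: 0.059
```

Emit:
{"op": "drive_tool", "data": {"moves": [[[0,0,0,0,0,0,255],[0,0,0,0,0,0,255],[0,0,0,0,0,0,255],[0,0,0,0,0,0,255],[0,0,0,0,0,0,255]]]}}

```text
clock: 13.0
tcp_pos: [0.5475, -0.0386, 0.0111]
orientation: [0.706, -0.043, 0.705, 0.042]
wrist_force: [-0.2, -0.6, -1.4]
finger_gap: 0.0591
```

```bash
python3 p.py .4743+.01*.055 -.102+.055 .06 89.4
```

```text
now [ 0.5475 -0.0386  0.0111] yaw 96.83458842704438 t 13.0 gap 0.0591 F [-0.2053 -0.6322 -1.3687] q6 -0.33530901994555945
shift [-0.049   0.0002 -0.0731] rot [0.1298 0.0012 0.0014]
```

Emit:
{"op": "drive_tool", "data": {"moves": [[[-0.03,0,0,0,0,0,255],[-0.05,0,-0.025,0.05,0,0,255],[-0.05,0,-0.073,0.13,0,0,255],[-0.05,0,-0.073,0.13,0,0,255],[-0.05,0,-0.073,0.13,0,0,255]]]}}

```text
clock: 13.62
tcp_pos: [0.4756, -0.0474, 0.0614]
orientation: [0.708, 0.003, 0.706, -0.004]
wrist_force: [-0.2, 0.2, -1.7]
finger_gap: 0.0595
```

```bash
python3 p.py .4743+.01*.055 -.102+.055 -.022 89.4
```

```text
now [ 0.4756 -0.0474  0.0614] yaw 89.38760181057414 t 13.62 gap 0.0595 F [-0.1695  0.2402 -1.685 ] q6 -0.25630855720474394
shift [ 0.0834  0.0006 -0.0009] rot [-0.0002  0.0027  0.0016]
```

Emit:
{"op": "drive_tool", "data": {"moves": [[[0.025,0,-0.001,0,0,0,255],[0.05,0,-0.001,0,0,0,255],[0.07,0,-0.001,0,0,0,255],[0.083,0,-0.001,0,0,0,255],[0.083,0,-0.001,0,0,0,255]]]}}

```text
clock: 14.25
tcp_pos: [0.4747, -0.0474, -0.0225]
orientation: [0.708, 0.003, 0.707, -0.004]
wrist_force: [0.7, 0.2, -1.1]
finger_gap: 0.0595
```

Emit:
{"op": "drive_tool", "data": {"moves": [[[0,0,0,0,0,0,45],[0,0,0,0,0,0,40],[0,0,0,0,0,0,40],[-0.03,0,0,0,0,0,40],[-0.06,0,0,0,0,0,20]]]}}

```text
clock: 14.88
tcp_pos: [0.4744, -0.0473, 0.0384]
orientation: [0.707, 0.003, 0.707, -0.004]
wrist_force: [0.1, -0.2, -0.6]
finger_gap: 0.0787
```

```bash
python3 p.py .5506 -.1592 .065 92.6
```

```text
now [ 0.4744 -0.0473  0.0384] yaw 89.40772338841967 t 14.88 gap 0.0787 F [ 0.0754 -0.197  -0.5944] q6 -0.2570107908547413
shift [-0.0264 -0.1112  0.0774] rot [-0.0557  0.0008  0.0012]
```

Emit:
{"op": "drive_tool", "data": {"moves": [[[-0.025,-0.02,0.01,0,0,0,0],[-0.028,-0.07,0.04,-0.03,0,0,0],[-0.026,-0.111,0.077,-0.056,0,0,0],[-0.026,-0.111,0.077,-0.056,0,0,0],[-0.026,-0.111,0.077,-0.056,0,0,0]]]}}

```text
clock: 15.5
tcp_pos: [0.5494, -0.1588, 0.0643]
orientation: [0.707, -0.016, 0.707, 0.016]
wrist_force: [-0.6, 0.8, -0.9]
finger_gap: 0.0856
```

```bash
python3 -c "
from look import *
look('core1',show='pics/l_w.png')
plan([.5506,-.1592,.010],np.radians(92.6))"
```

```text
0.98 [310.9, 224.3] 0.041 [ 0.5506 -0.159   0.0469  0.0552] 0.992
0.72 [462.1, 127.4] 0.006 [ 0.4749 -0.0475 -0.0054  0.059 ] 0.969
0.64 [131.3, 206.3] 0.041 [ 0.5426 -0.2827  0.0829  0.067 ] 0.985
now [ 0.5491 -0.158   0.0645] yaw 92.6509384198566 t 15.6 gap 0.0857 F [-0.3167  0.1957  0.0768] q6 -0.46653702783618733
shift [ 0.0545 -0.0013  0.0014] rot [ 0.0009 -0.0003  0.0005]
```

View pics/l_w.png

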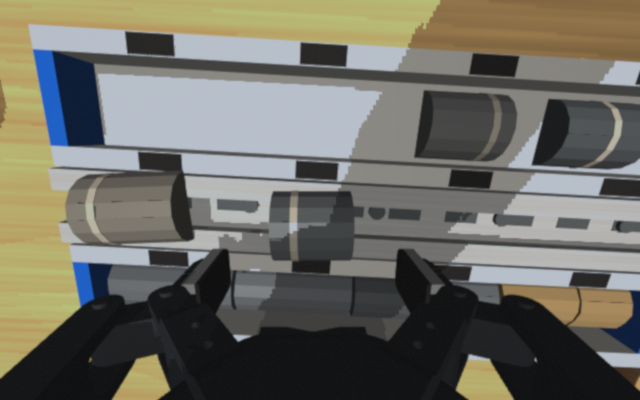

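Emit:
{"op": "drive_tool", "data": {"moves": [[[0.025,-0.001,0.001,0,0,0,0],[0.045,-0.001,0.001,0,0,0,0],[0.0545,-0.001,0.001,0,0,0,0],[0.0545,-0.001,0.001,0,0,0,40],[0.0545,-0.001,0.001,0,0,0,255]]]}}

```text
clock: 16.23
tcp_pos: [0.5507, -0.159, 0.011]
orientation: [0.707, -0.017, 0.707, 0.016]
wrist_force: [-1.8, 3.4, 29.3]
finger_gap: 0.0554
```

Emit:
{"op": "drive_tool", "data": {"moves": [[[0,0,0,0,0,0,255],[0,0,0,0,0,0,255],[0,0,0,0,0,0,255],[0,0,0,0,0,0,255],[0,0,0,0,0,0,255]]]}}

```text
clock: 16.85
tcp_pos: [0.5508, -0.1591, 0.0112]
orientation: [0.707, -0.017, 0.707, 0.016]
wrist_force: [-1.2, -0.0, 2.0]
finger_gap: 0.0549
```

```bash
python3 p.py .4743-.01*.052 -.102-.052 .06 89.4
```

```text
now [ 0.5508 -0.1591  0.0112] yaw 92.66413907320495 t 16.85 gap 0.0549 F [-1.1564 -0.0461  1.9741] q6 -0.4673182302463394
shift [-0.0489  0.0086 -0.0766] rot [0.057  0.0012 0.0012]
```

Emit:
{"op": "drive_tool", "data": {"moves": [[[-0.03,0,0,0,0,0,255],[-0.05,0.004,-0.025,0.03,0,0,255],[-0.05,0.0085,-0.0765,0.057,0,0,255],[-0.05,0.0085,-0.0765,0.057,0,0,255],[-0.05,0.0085,-0.0765,0.057,0,0,255]]]}}

```text
clock: 17.48
tcp_pos: [0.4743, -0.1544, 0.0613]
orientation: [0.708, 0.003, 0.706, -0.004]
wrist_force: [1.1, 0.7, -1.3]
finger_gap: 0.0551
```

```bash
python3 p.py .4743-.01*.052 -.102-.052 -.0215 89.4
```

```text
now [ 0.4743 -0.1544  0.0613] yaw 89.38452809019283 t 17.48 gap 0.0551 F [ 1.1112  0.713  -1.3035] q6 -0.464696629251013
shift [ 0.0828  0.0005 -0.0007] rot [-0.0003  0.0023  0.0017]
```

Emit:
{"op": "drive_tool", "data": {"moves": [[[0.025,0,0,0,0,0,255],[0.05,0,0,0,0,0,255],[0.07,0,0,0,0,0,255],[0.0825,0,0,0,0,0,255],[0.0825,0,0,0,0,0,255]]]}}

```text
clock: 18.1
tcp_pos: [0.4746, -0.1544, -0.0221]
orientation: [0.707, 0.003, 0.707, -0.004]
wrist_force: [-0.9, -1.0, -1.4]
finger_gap: 0.0553
```

Emit:
{"op": "drive_tool", "data": {"moves": [[[0,0,0,0,0,0,55],[0,0,0,0,0,0,50],[0,0,0,0,0,0,50],[-0.03,0,0,0,0,0,45],[-0.06,0,0,0,0,0,20]]]}}

```text
clock: 18.73
tcp_pos: [0.4742, -0.1542, 0.0388]
orientation: [0.707, 0.003, 0.707, -0.004]
wrist_force: [-0.3, -0.5, -0.4]
finger_gap: 0.0785
```

```bash
python3 p.py .5421 -.283 .065 94.8
```

```text
now [ 0.4742 -0.1542  0.0388] yaw 89.39580277574433 t 18.73 gap 0.0785 F [-0.3478 -0.4511 -0.4193] q6 -0.46467999365044776
shift [-0.0261 -0.1281  0.0692] rot [-0.0943  0.0006  0.0009]
```

Emit:
{"op": "drive_tool", "data": {"moves": [[[-0.025,-0.03,0.01,0,0,0,0],[-0.028,-0.08,0.04,-0.05,0,0,0],[-0.026,-0.128,0.069,-0.094,0,0,0],[-0.026,-0.128,0.069,-0.094,0,0,0],[-0.026,-0.128,0.069,-0.094,0,0,0]]]}}

```text
clock: 19.35
tcp_pos: [0.5412, -0.2825, 0.0645]
orientation: [0.706, -0.029, 0.707, 0.029]
wrist_force: [0.1, -0.1, 0.1]
finger_gap: 0.0852
```

```bash
python3 -c "
from look import *
look('core1',show='pics/m_w.png')
plan([.5423,-.283,.012],np.radians(94.8))"
```

```text
0.91 [484.4, 143.1] 0.006 [ 0.4753 -0.1545 -0.0153  0.0549] 0.973
0.6 [309.5, 227.0] 0.041 [ 0.5427 -0.2835  0.0829  0.067 ] 0.982
now [ 0.5411 -0.2817  0.065 ] yaw 94.81075148286351 t 19.45 gap 0.0859 F [-0.1054 -0.2879  0.5528] q6 -0.6953912763573418
shift [ 0.053  -0.0014  0.0011] rot [ 0.0002 -0.0001  0.    ]
```

View pics/m_w.png

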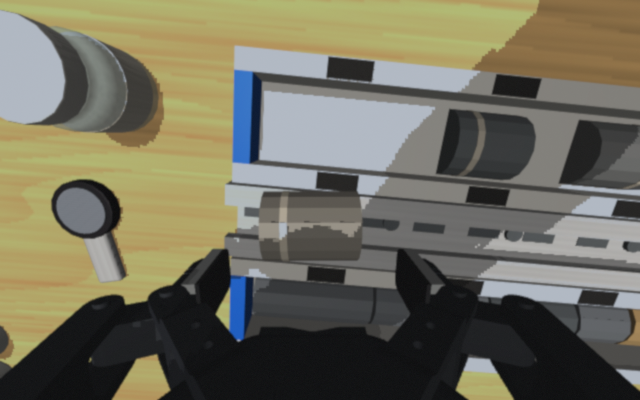

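Emit:
{"op": "drive_tool", "data": {"moves": [[[0.025,-0.0015,0.0015,0,0,0,0],[0.045,-0.0015,0.0015,0,0,0,0],[0.053,-0.0015,0.0015,0,0,0,0],[0.053,-0.0015,0.0015,0,0,0,30],[0.053,-0.0015,0.0015,0,0,0,255]]]}}

```text
clock: 20.08
tcp_pos: [0.5434, -0.2833, 0.0134]
orientation: [0.707, -0.03, 0.706, 0.029]
wrist_force: [0.8, -0.0, -2.1]
finger_gap: 0.067
```

Emit:
{"op": "drive_tool", "data": {"moves": [[[0,0,0,0,0,0,255],[0,0,0,0,0,0,255],[0,0,0,0,0,0,255],[0,0,0,0,0,0,255],[0,0,0,0,0,0,255]]]}}

```text
clock: 20.7
tcp_pos: [0.5433, -0.2833, 0.0132]
orientation: [0.707, -0.03, 0.706, 0.029]
wrist_force: [-0.1, 0.9, -2.2]
finger_gap: 0.0672
```

```bash
python3 p.py .4743-.01*.155 -.102-.155 .06 89.4
```

```text
now [ 0.5433 -0.2833  0.0132] yaw 94.82906314342314 t 20.7 gap 0.0672 F [-0.087   0.9158 -2.1914] q6 -0.6957348147313606
shift [-0.0469  0.0321 -0.068 ] rot [0.0948 0.0011 0.0011]
```

Emit:
{"op": "drive_tool", "data": {"moves": [[[-0.03,0,0,0,0,0,255],[-0.048,0.01,-0.025,0.05,0,0,255],[-0.048,0.032,-0.068,0.095,0,0,255],[-0.048,0.032,-0.068,0.095,0,0,255],[-0.048,0.032,-0.068,0.095,0,0,255]]]}}

```text
clock: 21.32
tcp_pos: [0.4733, -0.2575, 0.0616]
orientation: [0.708, 0.003, 0.706, -0.004]
wrist_force: [0.1, -0.0, -1.1]
finger_gap: 0.0673
```

```bash
python3 p.py .4743-.01*.155 -.102-.155 -.0205 89.4
```

```text
now [ 0.4733 -0.2575  0.0616] yaw 89.38523230201993 t 21.32 gap 0.0673 F [ 0.0888 -0.0471 -1.0769] q6 -0.6364885530865412
shift [ 0.0821  0.0006 -0.0008] rot [-0.0003  0.0025  0.002 ]
```

Emit:
{"op": "drive_tool", "data": {"moves": [[[0.025,0,0,0,0,0,255],[0.05,0,0,0,0,0,255],[0.07,0,0,0,0,0,255],[0.082,0,0,0,0,0,255],[0.082,0,0,0,0,0,255]]]}}

```text
clock: 21.95
tcp_pos: [0.4744, -0.2582, -0.0208]
orientation: [0.708, 0.003, 0.706, -0.005]
wrist_force: [0.1, -0.4, -1.9]
finger_gap: 0.0674
```

Emit:
{"op": "drive_tool", "data": {"moves": [[[0,0,0,0,0,0,25],[0,0,0,0,0,0,20],[0,0,0,0,0,0,20],[-0.04,0,0,0,0,0,20],[-0.1,0,0,0,0,0,20]]]}}

```text
clock: 22.58
tcp_pos: [0.4726, -0.2569, 0.0787]
orientation: [0.707, 0.004, 0.707, -0.004]
wrist_force: [0.8, -1.6, -0.8]
finger_gap: 0.0786
```

```bash
python3 p.py .47 .02 .22 89.4
```

```text
now [ 0.4726 -0.2569  0.0787] yaw 89.39414648310154 t 22.57 gap 0.0786 F [ 0.8456 -1.5914 -0.8061] q6 -0.6365808082391261
shift [-0.1412  0.2769 -0.0056] rot [-0.0001 -0.0006 -0.0003]
```

Now an overview covering tray and rack.

Emit:
{"op": "drive_tool", "data": {"moves": [[[-0.035,0.055,0,0,0,0,40],[-0.07,0.11,0,0,0,0,60],[-0.105,0.165,0,0,0,0,80],[-0.14,0.22,-0.005,0,0,0,100],[-0.14,0.277,-0.005,0,0,0,120]]]}}

```text
clock: 23.2
tcp_pos: [0.4719, 0.0167, 0.2215]
orientation: [0.709, 0.004, 0.705, -0.004]
wrist_force: [1.6, -0.1, 0.1]
finger_gap: 0.0452
```

```bash
python3 -c "
from look import *
cams.read_camera('scene')
look('core1',show='pics/n_w.png')
c=cam('wrist')
for nm,z in (('rack',.036),('holddown1',.07)):
  for d in finder.regions_of('wrist',nm)[:6]:
    if d['conf']>.3: print(nm,d['conf'],d['point'],d['pixels'].sum(),ray(c,d['point'],z)[0])
print(pose()[1])
"
```

```text
0.95 [107.2, 182.9] 0.006 [ 0.4749 -0.261  -0.0049  0.0665] 0.974
0.85 [181.0, 181.9] 0.006 [ 0.4753 -0.1573 -0.0068  0.0552] 0.979
0.62 [334.1, 183.3] 0.006 [ 0.476   0.0488 -0.0013  0.0631] 0.99
0.57 [261.8, 182.7] 0.006 [ 0.4743 -0.0508 -0.0061  0.059 ] 0.979
rack 0.84 [532.7, 212.8] 10796 [0.5105 0.3134 0.036 ]
rack 0.68 [549.9, 252.6] 1436 [0.5685 0.3492 0.036 ]
holddown1 0.94 [576.1, 164.8] 1432 [0.4429 0.3236 0.07  ]
holddown1 0.83 [540.4, 292.0] 1332 [0.6091 0.3173 0.07  ]
holddown1 0.64 [565.5, 212.0] 1487 [0.4997 0.3247 0.07  ]
holddown1 0.64 [550.6, 252.6] 1411 [0.5529 0.3184 0.07  ]
[0.4705 0.0156 0.2184]
```

View pics/n_w.png

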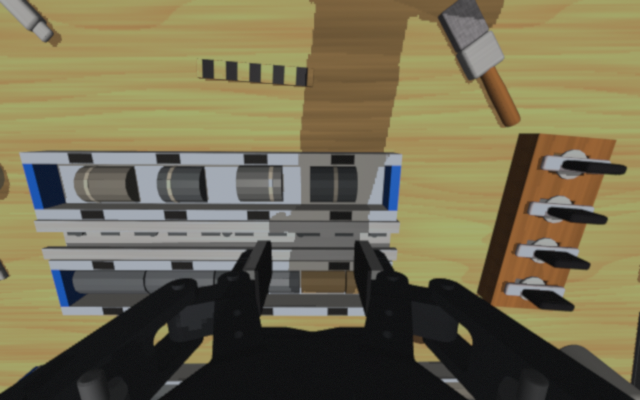

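```bash
python3 p.py .53 .28 .17 180
```

```text
now [0.4705 0.0156 0.2184] yaw 89.45736242461062 t 23.45 gap 0.045 F [ 0.568  -1.2282 -0.2817] q6 -0.12801694653466844
shift [0.0484 0.265  0.057 ] rot [ 1.5613 -0.0001  0.0004]
```

Emit:
{"op": "drive_tool", "data": {"moves": [[[0.01,0.055,0.01,-0.18,0,0,120],[0.02,0.11,0.02,-0.36,0,0,120],[0.03,0.165,0.03,-0.54,0,0,120],[0.04,0.22,0.045,-0.72,0,0,120],[0.048,0.265,0.057,-0.9,0,0,120]]]}}

```text
clock: 24.08
tcp_pos: [0.5312, 0.2797, 0.1691]
orientation: [0.637, -0.306, 0.638, 0.305]
wrist_force: [0.7, -0.7, -0.7]
finger_gap: 0.0451
```

Emit:
{"op": "drive_tool", "data": {"moves": [[[0,0,0,-0.18,0,0,120],[0,0,0,-0.36,0,0,120],[0,0,0,-0.54,0,0,120],[0,0,0,-0.68,0,0,120],[0,0,0,-0.68,0,0,120]]]}}

```text
clock: 24.7
tcp_pos: [0.532, 0.2777, 0.1682]
orientation: [0.499, -0.499, 0.501, 0.5]
wrist_force: [-0.9, 0.4, -0.2]
finger_gap: 0.0452
```

```bash
python3 -c "
from look import *
w=cams.read_camera('wrist');cv2.imwrite('pics/o_w.png',w)
c=cam('wrist')
for nm,z in (('rack',.036),('holddown1',.07)):
  for d in finder.regions_of('wrist',nm)[:6]:
    if d['conf']>.3: print(nm,d['conf'],d['point'],d['pixels'].sum(),ray(c,d['point'],z)[0])
plan([.53,.28,.17],np.pi)
"
```

```text
rack 0.89 [310.3, 228.7] 9422 [0.5355 0.3196 0.036 ]
holddown1 0.84 [284.4, 251.8] 1383 [0.5627 0.3334 0.07  ]
holddown1 0.73 [336.0, 255.2] 1447 [0.5081 0.3375 0.07  ]
holddown1 0.67 [392.0, 246.2] 717 [0.4493 0.3274 0.07  ]
holddown1 0.6 [230.9, 240.0] 1287 [0.6183 0.3199 0.07  ]
holddown1 0.34 [309.5, 226.2] 9001 [0.536  0.3049 0.07  ]
now [0.5317 0.2786 0.1686] yaw 179.95339711655615 t 24.85 gap 0.0456 F [-0.1696 -0.2076  0.2661] q6 -1.2206632777111337
shift [-0.0014  0.0017  0.0014] rot [-0.0008 -0.0012 -0.0019]
```

View pics/o_w.png

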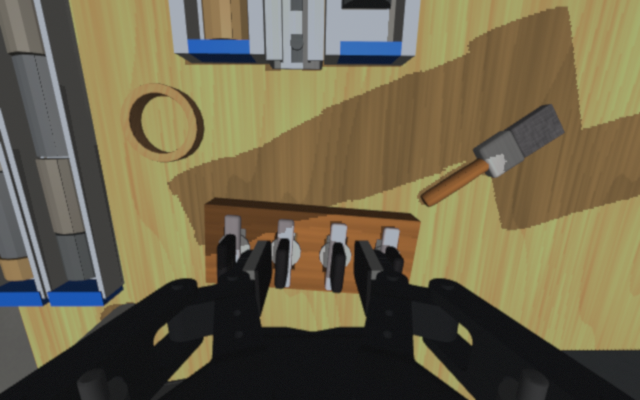

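```bash
python3 - <<'E'
import cv2
im=cv2.imread('pics/o_w.png')[190:310,190:440]
cv2.imwrite('pics/o2.png',cv2.resize(im,None,fx=3.2,fy=3.2,interpolation=cv2.INTER_CUBIC))
E
```

```text
(no output)
```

View pics/o2.png

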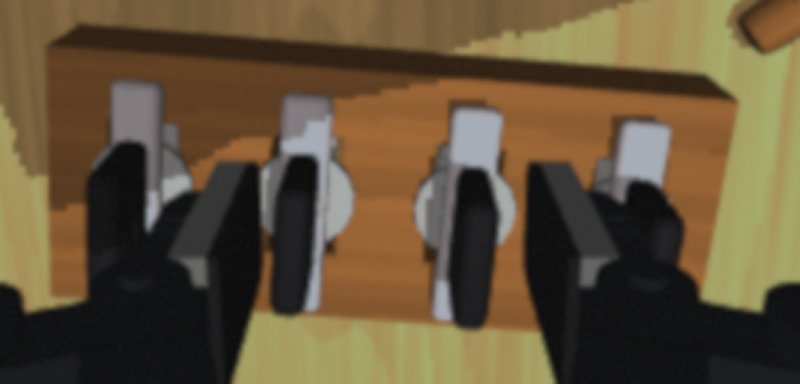

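```bash
cat > rk.py <<'E'
from h import *
# evaluated with pose at picture
t=np.array([.5317,.2786,.1686]); R=Rdown(np.radians(179.95)); p=cams.camera_params('wrist')
T=np.eye(4);T[:3,:3]=R;T[:3,3]=t;C=np.linalg.inv(T@p['mount']);c=(p['mtx'],C[:3,:3],C[:3,3])
z=np.array([(136,82),(307,96),(477,108),(645,122)])/3.2+190
W=ray(c,z,.048); print(W)
a=np.polyfit(W[:,0],W[:,1],1); th=np.arctan(a[0]); print('rack yaw deg',np.degrees(th), np.diff(W,axis=0))
ry=np.array([-np.sin(th),np.cos(th)]); print(W[:,:2]+.042*ry)
co=np.array([(48,46),(735,100),(50,296)])/3.2+190; print('corners top',ray(c,co,.036))
E
python3 rk.py
```

```text
[[0.6214 0.3009 0.048 ]
 [0.5624 0.306  0.048 ]
 [0.5033 0.3105 0.048 ]
 [0.4445 0.3157 0.048 ]]
rack yaw deg -4.710254009033772 [[-0.0589  0.0051  0.    ]
 [-0.0591  0.0044  0.    ]
 [-0.0589  0.0052  0.    ]]
[[0.6248 0.3428]
 [0.5659 0.3479]
 [0.5068 0.3523]
 [0.4479 0.3575]]
corners top [[0.6553 0.2911 0.036 ]
 [0.4089 0.3115 0.036 ]
 [0.6647 0.3905 0.036 ]]
```

```bash
python3 p.py .4466 .358 .085 175.3
```

```text
now [0.5317 0.2786 0.1686] yaw 179.95339711655615 t 24.85 gap 0.0456 F [-0.1696 -0.2076  0.2661] q6 -1.2206632777111337
shift [0.0837 0.085  0.0794] rot [ 0.0812 -0.0013 -0.0018]
```

Emit:
{"op": "drive_tool", "data": {"moves": [[[0,0.04,0.04,0.04,0,0,120],[0.02,0.085,0.079,0.08,0,0,120],[0.06,0.085,0.079,0.081,0,0,120],[0.083,0.085,0.079,0.081,0,0,120],[0.083,0.085,0.079,0.081,0,0,120]]]}}

```text
clock: 25.48
tcp_pos: [0.445, 0.3566, 0.0839]
orientation: [0.518, -0.478, 0.523, 0.479]
wrist_force: [0.6, -0.1, 0.2]
finger_gap: 0.0452
```

```bash
python3 -c "
from h import *
w=cams.read_camera('wrist');cv2.imwrite('pics/q_w.png',w)
plan([.4466,.358,.023],np.radians(175.3))
c=cam('wrist'); th=np.radians(-4.7)
for k in (-.03,-.09):
  o=np.array([.5363+k*np.cos(th),.3506+k*np.sin(th)])
  print(proj(c,[[*(o+q*np.array([-np.sin(th),np.cos(th)])),z] for q,z in ((-.042,.048),(-.023,.085),(.023,.085),(0,.085))]).round(0).tolist())
"
```

```text
now [0.4462 0.3571 0.0854] yaw 175.24530334515686 t 25.52 gap 0.0455 F [-1.0248  0.5427  0.2274] q6 -0.9532020399159866
shift [ 0.0624 -0.0005  0.001 ] rot [-0.001  -0.0023 -0.003 ]
[[234.0, 167.0], [220.0, 203.0], [226.0, 268.0], [223.0, 237.0]]
[[313.0, 167.0], [314.0, 203.0], [314.0, 268.0], [314.0, 236.0]]
```

View pics/q_w.png

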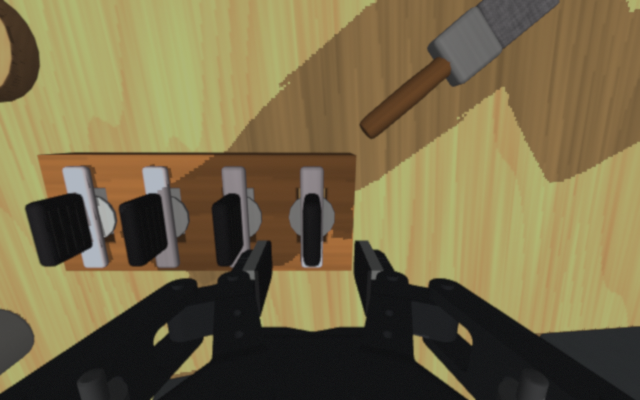

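Emit:
{"op": "drive_tool", "data": {"moves": [[[0.025,0,0.001,0,0,0,120],[0.05,0,0.001,0,0,0,120],[0.062,0,0.001,0,0,0,120],[0.062,0,0.001,0,0,0,120],[0.062,0,0.001,0,0,0,255]]], "squeeze": 60}}

```text
clock: 26.15
tcp_pos: [0.4471, 0.3585, 0.0246]
orientation: [0.52, -0.479, 0.521, 0.479]
wrist_force: [-0.3, -0.6, 0.7]
finger_gap: 0.0284
```

Emit:
{"op": "drive_tool", "data": {"moves": [[[0,0,0,0,0,0,255],[0,0,0,0,0,0,255],[0,0,0,0,0,0,255],[0,0,0,0,0,0,255],[0,0,0,0,0,0,255]]]}}

```text
clock: 26.78
tcp_pos: [0.4477, 0.3588, 0.0256]
orientation: [0.52, -0.479, 0.52, 0.479]
wrist_force: [-1.3, -0.9, 5.4]
finger_gap: 0.0111
```

Emit:
{"op": "drive_tool", "data": {"moves": [[[-0.03,0,0,0,0,0,255],[-0.06,0,0,0,0,0,255],[-0.09,0,0,0,0,0,255],[-0.1,0,0,0,0,0,255],[-0.1,0,0,0,0,0,255]]]}}

```text
clock: 27.4
tcp_pos: [0.4478, 0.3589, 0.1253]
orientation: [0.52, -0.479, 0.52, 0.479]
wrist_force: [-0.1, 0.4, -2.0]
finger_gap: 0.0109
```

```bash
python3 p.py .5498 .0622 .075 179.4
```

```text
now [0.4478 0.3589 0.1253] yaw 175.22801860618466 t 27.4 gap 0.0109 F [-0.0546  0.4227 -2.0092] q6 -0.9516104523758433
shift [ 0.0504 -0.1263 -0.2872] rot [-0.0728 -0.0001  0.0003]
```

Emit:
{"op": "drive_tool", "data": {"moves": [[[0,-0.025,-0.055,0,0,0,255],[0,-0.05,-0.11,-0.02,0,0,255],[0,-0.075,-0.165,-0.04,0,0,255],[0,-0.1,-0.22,-0.06,0,0,255],[0.02,-0.122,-0.275,-0.073,0,0,255]]]}}

```text
clock: 28.02
tcp_pos: [0.5475, 0.0728, 0.1048]
orientation: [0.503, -0.498, 0.502, 0.497]
wrist_force: [0.8, 0.9, -2.9]
finger_gap: 0.0114
```

Emit:
{"op": "drive_tool", "data": {"moves": [[[0.01,-0.004,-0.012,0,0,0,255],[0.02,-0.004,-0.012,0,0,0,255],[0.03,-0.004,-0.012,0,0,0,255],[0.03,-0.004,-0.012,0,0,0,255],[0.03,-0.004,-0.012,0,0,0,255]]]}}

```text
clock: 28.65
tcp_pos: [0.5514, 0.062, 0.0751]
orientation: [0.502, -0.499, 0.501, 0.498]
wrist_force: [0.3, 0.8, -1.7]
finger_gap: 0.0112
```

```bash
python3 -c "
from h import *
w=cams.read_camera('wrist');cv2.imwrite('pics/r_w.png',w)
plan([.5498,.0622,.031],np.radians(179.4))
c=cam('wrist')
for u in (-.0125,.0125,-.0438,.0438): print(u,proj(c,[[.5481+u+.01*v,-.1028-.01*u+v,.041] for v in (.12,.24)]).round(0).tolist())
s,t,R=pose(); print(proj(c,[t+R@np.array([-.0126+.0,0,k]) for k in (-.021,.021)]))
"
```

```text
now [0.5517 0.0618 0.0754] yaw 179.53539381234745 t 28.7 gap 0.0112 F [ 0.0397 -0.2148 -1.9391] q6 -1.595804607565856
shift [0.0443 0.002  0.0004] rot [0.0024 0.0001 0.0025]
-0.0125 [[334.0, 162.0], [331.0, 304.0]]
0.0125 [[300.0, 162.0], [301.0, 304.0]]
-0.0438 [[376.0, 162.0], [367.0, 304.0]]
0.0438 [[258.0, 162.0], [265.0, 304.0]]
[[314.3075 210.088 ]
 [314.2018 273.6174]]
```

View pics/r_w.png

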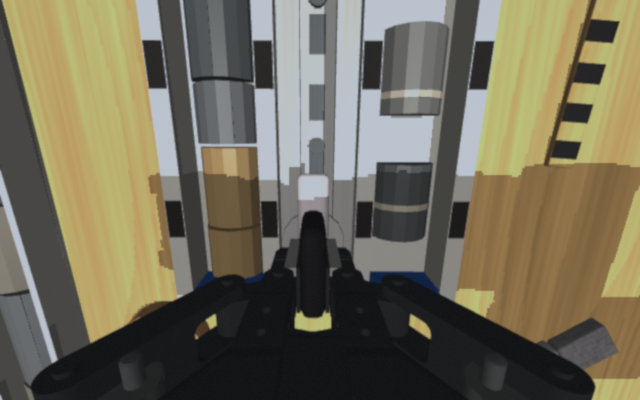

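Emit:
{"op": "drive_tool", "data": {"moves": [[[0.005,0.002,0.0004,0.002,0,0,255],[0.015,0.002,0.0004,0.002,0,0,255],[0.025,0.002,0.0004,0.002,0,0,255],[0.035,0.002,0.0004,0.002,0,0,255],[0.038,0.002,0.0004,0.002,0,0,255]]]}}

```text
clock: 29.32
tcp_pos: [0.5489, 0.0621, 0.0361]
orientation: [0.503, -0.498, 0.502, 0.497]
wrist_force: [-0.3, 0.1, -1.7]
finger_gap: 0.0109
```

```bash
python3 p.py .5498 .0622 .031 179.4
```

```text
now [0.5489 0.0621 0.0361] yaw 179.40883242488508 t 29.32 gap 0.0109 F [-0.267   0.099  -1.7439] q6 -1.5931772828157729
shift [ 0.0051 -0.0009  0.0001] rot [0.0002 0.0001 0.0005]
```

Emit:
{"op": "drive_tool", "data": {"moves": [[[0.0035,-0.001,0,0,0,0,255],[0.0035,-0.001,0,0.18,0,0,255],[0.0035,-0.001,0,0.36,0,0,255],[0.0035,-0.001,0,0.54,0,0,255],[0.0035,-0.001,0,0.72,0,0,255]]]}}

```text
clock: 29.95
tcp_pos: [0.5502, 0.0621, 0.0327]
orientation: [0.647, -0.287, 0.646, 0.286]
wrist_force: [0.1, -0.3, -2.6]
finger_gap: 0.011
```

Emit:
{"op": "drive_tool", "data": {"moves": [[[0,0,0,0.18,0,0,255],[0,0,0,0.36,0,0,255],[0,0,0,0.54,0,0,255],[0,0,0,0.72,0,0,255],[0,0,0,0.82,0,0,255]]]}}

```text
clock: 30.58
tcp_pos: [0.5506, 0.062, 0.0329]
orientation: [0.708, -0.004, 0.707, 0.004]
wrist_force: [-1.1, 0.1, -2.4]
finger_gap: 0.0112
```

```bash
python3 p.py .5498 .0622 .030 89.4
```

```text
now [0.5506 0.062  0.0329] yaw 90.59923436311782 t 30.57 gap 0.0112 F [-1.0647  0.1484 -2.4049] q6 -0.0432597093934304
shift [ 0.0028  0.0002 -0.0008] rot [ 0.0209  0.0016 -0.0001]
```

Emit:
{"op": "drive_tool", "data": {"moves": [[[0.002,0,0,0.02,0,0,255],[0.0025,0,0,0.02,0,0,255],[0.0025,0,0,0.02,0,0,160],[0.0025,0,0,0.02,0,0,120],[0.0025,0,0,0.02,0,0,120]]]}}

```text
clock: 31.2
tcp_pos: [0.5508, 0.062, 0.0305]
orientation: [0.708, 0.003, 0.706, -0.003]
wrist_force: [0.1, -0.3, 0.4]
finger_gap: 0.0449
```

Emit:
{"op": "drive_tool", "data": {"moves": [[[-0.02,0,0,0,0,0,120],[-0.05,0,0,0,0,0,120],[-0.08,0,0,0,0,0,120],[-0.1,0,0,0,0,0,120],[-0.1,0,0,0,0,0,120]]]}}

```text
clock: 31.82
tcp_pos: [0.552, 0.062, 0.1322]
orientation: [0.709, 0.003, 0.705, -0.003]
wrist_force: [-0.4, -0.9, 0.2]
finger_gap: 0.0453
```

```bash
python3 -c "
from h import *
w=cams.read_camera('wrist');cv2.imwrite('pics/s_w.png',w)
plan([.5064,.3531,.12],np.radians(175.3))
c=cam('wrist')
print(proj(c,[[.5498,.0622,.09],[.5498,.0622,.053],[.5078,.0622,.053],[.5918,.0622,.053]]))
"
```

```text
now [0.5511 0.062  0.1308] yaw 89.47460300677378 t 31.88 gap 0.0457 F [ 0.456   0.2494 -1.1619] q6 -0.02363146552700405
shift [ 0.0107  0.2907 -0.0474] rot [-1.4979  0.0028  0.0026]
[[312.4985 214.6091]
 [312.489  203.1853]
 [312.0523 157.5623]
 [312.8897 245.0504]]
```

View pics/s_w.png

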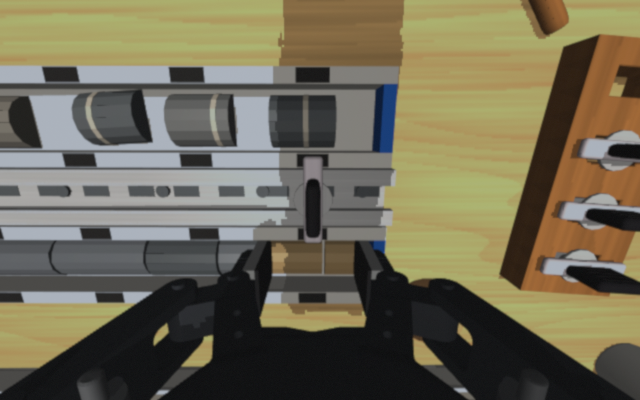

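```bash
python3 -c "
from look import *
look('core1')
w=cams.read_camera('scene');cv2.imwrite('pics/t_s.png',cv2.resize(w[150:300,180:440],(780,450),interpolation=cv2.INTER_CUBIC))
"
```

```text
0.94 [200.6, 122.9] 0.006 [ 0.4739 -0.0467 -0.0087  0.0591] 0.968
0.94 [303.5, 124.3] 0.006 [ 0.4757  0.0528 -0.0136  0.0635] 0.979
0.72 [110.9, 117.3] 0.006 [ 0.4706 -0.1336  0.0383  0.0535] 0.965
```

View pics/t_s.png

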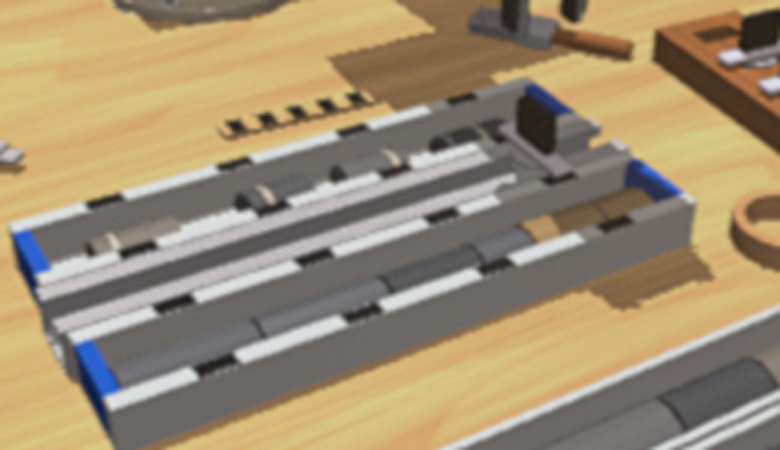

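Emit:
{"op": "drive_tool", "data": {"moves": [[[0,0.055,-0.01,-0.18,0,0,120],[0,0.11,-0.02,-0.36,0,0,120],[0,0.165,-0.03,-0.54,0,0,120],[0,0.22,-0.04,-0.72,0,0,120],[0,0.275,-0.047,-0.9,0,0,120]]]}}

```text
clock: 32.65
tcp_pos: [0.504, 0.3388, 0.1279]
orientation: [0.636, -0.307, 0.638, 0.307]
wrist_force: [1.4, -0.6, -0.0]
finger_gap: 0.0454
```

```bash
python3 p.py .5064 .3531 .085 175.3
```

```text
now [0.504  0.3388 0.1279] yaw 141.37881865123856 t 32.65 gap 0.0454 F [ 1.4324 -0.5645 -0.0168] q6 -0.4369829000695041
shift [0.0429 0.007  0.0127] rot [-0.592  -0.0015 -0.0015]
```

Emit:
{"op": "drive_tool", "data": {"moves": [[[0,0.007,0.0127,-0.18,0,0,120],[0,0.007,0.0127,-0.36,0,0,120],[0.01,0.007,0.0127,-0.54,0,0,120],[0.04,0.007,0.0127,-0.592,0,0,120],[0.043,0.007,0.0127,-0.592,0,0,120]]]}}

```text
clock: 33.28
tcp_pos: [0.504, 0.3519, 0.0815]
orientation: [0.517, -0.478, 0.523, 0.48]
wrist_force: [-0.1, 0.0, 0.1]
finger_gap: 0.0452
```

```bash
python3 -c "
from h import *
w=cams.read_camera('wrist');cv2.imwrite('pics/u_w.png',w[100:330,160:480])
plan([.5064,.3531,.023],np.radians(175.3))
"
```

```text
now [0.5047 0.3522 0.0826] yaw 175.239825186379 t 33.33 gap 0.0453 F [-1.0629 -0.0424  0.2544] q6 -1.0088356059658132
shift [ 0.0596 -0.0019  0.0012] rot [-0.001  -0.0035 -0.0058]
```

View pics/u_w.png

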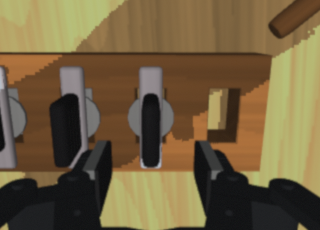

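Emit:
{"op": "drive_tool", "data": {"moves": [[[0.025,-0.001,0.001,0,0,0,120],[0.05,-0.001,0.001,0,0,0,120],[0.0595,-0.001,0.001,0,0,0,120],[0.0595,-0.001,0.001,0,0,0,120],[0.0595,-0.001,0.001,0,0,0,255]]]}}

```text
clock: 33.95
tcp_pos: [0.5063, 0.3534, 0.0244]
orientation: [0.519, -0.478, 0.522, 0.479]
wrist_force: [1.2, -0.3, -0.1]
finger_gap: 0.0285
```

Emit:
{"op": "drive_tool", "data": {"moves": [[[0,0,0,0,0,0,255],[0,0,0,0,0,0,255],[0,0,0,0,0,0,255],[0,0,0,0,0,0,255],[0,0,0,0,0,0,255]]]}}

```text
clock: 34.58
tcp_pos: [0.5069, 0.3538, 0.0254]
orientation: [0.519, -0.478, 0.521, 0.479]
wrist_force: [-0.2, 0.3, 6.0]
finger_gap: 0.0108
```

Emit:
{"op": "drive_tool", "data": {"moves": [[[-0.03,0,0,0,0,0,255],[-0.06,0,0,0,0,0,255],[-0.09,0,0,0,0,0,255],[-0.1,0,0,0,0,0,255],[-0.1,0,0,0,0,0,255]]]}}

```text
clock: 35.2
tcp_pos: [0.5073, 0.3539, 0.1251]
orientation: [0.519, -0.478, 0.521, 0.479]
wrist_force: [-0.3, 0.4, -1.8]
finger_gap: 0.0109
```

```bash
python3 p.py .5487 -.0478 .125 179.4
```

```text
now [0.5073 0.3539 0.1251] yaw 175.22730184256636 t 35.2 gap 0.0109 F [-0.2718  0.4205 -1.8004] q6 -1.0080789147451776
shift [ 0.0005 -0.0747 -0.3969] rot [-0.0728 -0.0014 -0.0027]
```

Emit:
{"op": "drive_tool", "data": {"moves": [[[0,-0.01,-0.06,0,0,0,255],[0,-0.022,-0.12,-0.02,0,0,255],[0,-0.034,-0.18,-0.04,0,0,255],[0,-0.046,-0.24,-0.06,0,0,255],[0,-0.058,-0.3,-0.073,0,0,255]]]}}

```text
clock: 35.83
tcp_pos: [0.5389, 0.0483, 0.1235]
orientation: [0.501, -0.497, 0.504, 0.499]
wrist_force: [0.6, 0.6, -2.2]
finger_gap: 0.011
```

```bash
python3 p.py .5487 -.0478 .125 179.4
```

```text
now [0.5389 0.0483 0.1235] yaw 179.4464162764122 t 35.83 gap 0.011 F [ 0.6225  0.64   -2.2301] q6 -1.6192663595041898
shift [-0.0015 -0.0107 -0.096 ] rot [ 0.0008 -0.0012 -0.0055]
```

Emit:
{"op": "drive_tool", "data": {"moves": [[[0,-0.007,-0.05,0,0,0,255],[0,-0.0107,-0.096,0,0,0,255],[0.025,-0.0107,-0.096,0,0,0,255],[0.05,-0.0107,-0.096,0,0,0,255],[0.05,-0.0107,-0.096,0,0,0,255]]]}}

```text
clock: 36.45
tcp_pos: [0.5451, -0.0474, 0.0699]
orientation: [0.499, -0.494, 0.506, 0.501]
wrist_force: [-0.5, -0.5, -1.6]
finger_gap: 0.0111
```

```bash
python3 -c "
from h import *
w=cams.read_camera('wrist');cv2.imwrite('pics/v_w.png',w)
plan([.5487,-.0478,.036],np.radians(179.4))
c=cam('wrist')
for u in (-.0125,.0125): print(u,proj(c,[[.5481+u+.01*v,-.1028-.01*u+v,.041] for v in (.0,.1)]).round(0).tolist())
"
```

```text
now [ 0.5465 -0.0475  0.0716] yaw 179.43863225461263 t 36.5 gap 0.0113 F [-0.3058 -1.0414 -1.2549] q6 -1.7925830135910956
shift [ 0.0356 -0.0025 -0.0003] rot [ 0.0007 -0.0002 -0.01  ]
-0.0125 [[328.0, 148.0], [326.0, 274.0]]
0.0125 [[293.0, 148.0], [295.0, 274.0]]
```

View pics/v_w.png

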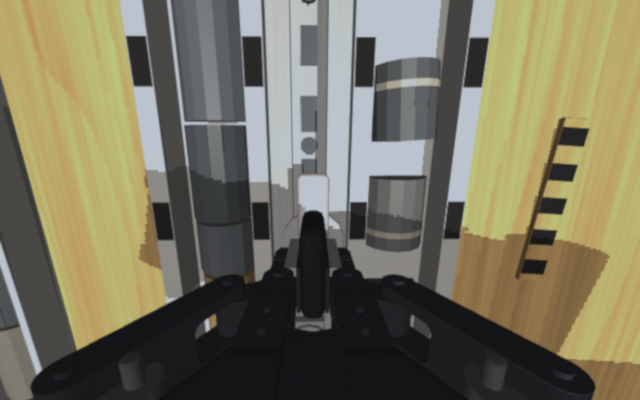

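Emit:
{"op": "drive_tool", "data": {"moves": [[[0.005,-0.002,0,0,0,0,255],[0.015,-0.002,0,0,0,0,255],[0.025,-0.002,0,0,0,0,255],[0.032,-0.002,0,0,0,0,255],[0.035,-0.002,0,0,0,0,255]]]}}

```text
clock: 37.12
tcp_pos: [0.5477, -0.0474, 0.0359]
orientation: [0.5, -0.495, 0.505, 0.5]
wrist_force: [-0.0, -0.6, -2.1]
finger_gap: 0.0112
```

```bash
python3 p.py .5487 -.0478 .0325 179.4
```

```text
now [ 0.5477 -0.0474  0.0359] yaw 179.44574830777094 t 37.12 gap 0.0112 F [-0.0324 -0.588  -2.1158] q6 -1.7919458160866564
shift [ 0.0034 -0.001  -0.0004] rot [ 0.0008  0.     -0.0109]
```

Emit:
{"op": "drive_tool", "data": {"moves": [[[0.0034,-0.001,0,0,0,-0.01,255],[0.0034,-0.001,0,0.18,0,-0.01,255],[0.0034,-0.001,0,0.36,0,-0.01,255],[0.0034,-0.001,0,0.54,0,-0.01,255],[0.0034,-0.001,0,0.72,0,-0.01,255]]]}}

```text
clock: 37.75
tcp_pos: [0.5489, -0.0474, 0.0327]
orientation: [0.646, -0.288, 0.647, 0.286]
wrist_force: [0.5, 0.3, -2.6]
finger_gap: 0.0113
```

Emit:
{"op": "drive_tool", "data": {"moves": [[[0,0,0,0.18,0,0,255],[0,0,0,0.36,0,0,255],[0,0,0,0.54,0,0,255],[0,0,0,0.72,0,0,255],[0,0,0,0.84,0,0,255]]]}}

```text
clock: 38.38
tcp_pos: [0.5491, -0.0475, 0.0328]
orientation: [0.707, 0.002, 0.707, -0.005]
wrist_force: [1.0, -0.5, -1.7]
finger_gap: 0.0113
```

```bash
python3 p.py .5487 -.0478 .0305 89.4
```

```text
now [ 0.5491 -0.0475  0.0328] yaw 89.46738214083777 t 38.38 gap 0.0113 F [ 1.0245 -0.5422 -1.6773] q6 -0.220436544645058
shift [ 0.0023 -0.0003 -0.0004] rot [ 0.0012 -0.0001  0.0036]
```

Emit:
{"op": "drive_tool", "data": {"moves": [[[0.002,0,0,0,0,0,255],[0.0025,0,0,0,0,0,255],[0.0025,0,0,0,0,0,160],[0.0025,0,0,0,0,0,120],[0.0025,0,0,0,0,0,120]]]}}

```text
clock: 39.0
tcp_pos: [0.5493, -0.0475, 0.0305]
orientation: [0.707, 0.002, 0.707, -0.005]
wrist_force: [0.3, -0.2, -0.3]
finger_gap: 0.0451
```

Emit:
{"op": "drive_tool", "data": {"moves": [[[-0.02,0,0,0,0,0,120],[-0.05,0,0,0,0,0,120],[-0.08,0,0,0,0,0,120],[-0.1,0,0,0,0,0,120],[-0.1,0,0,0,0,0,120]]]}}

```text
clock: 39.62
tcp_pos: [0.5507, -0.0475, 0.1323]
orientation: [0.709, 0.001, 0.706, -0.005]
wrist_force: [0.7, -0.5, -0.3]
finger_gap: 0.0451
```

```bash
python3 -c "
from look import *
look('core1',show='pics/w_w.png')
plan([.5662,.3481,.13],np.radians(175.3))
"
```

```text
0.85 [102.5, 120.7] 0.006 [ 0.4735 -0.256  -0.0052  0.0666] 0.976
0.66 [225.1, 119.3] 0.006 [ 0.4702 -0.1343  0.0531  0.0549] 0.973
0.61 [414.8, 119.0] 0.006 [ 0.4757  0.0527 -0.0073  0.0633] 0.984
0.57 [315.3, 123.2] 0.006 [ 0.474  -0.047  -0.0104  0.0592] 0.979
now [ 0.549  -0.0471  0.13  ] yaw 89.48615948442446 t 39.73 gap 0.0451 F [-0.3142  0.2367 -1.2466] q6 -0.22017756930637014
shift [-0.0015  0.3953  0.0136] rot [-1.4977 -0.0027  0.003 ]
```

View pics/w_w.png

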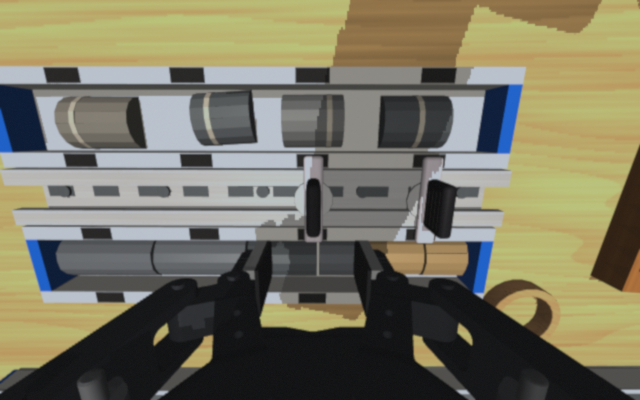

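Emit:
{"op": "drive_tool", "data": {"moves": [[[0,0.06,0.002,-0.18,0,0,120],[0,0.12,0.004,-0.36,0,0,120],[0,0.18,0.006,-0.54,0,0,120],[0,0.24,0.008,-0.72,0,0,120],[0,0.3,0.01,-0.9,0,0,120]]]}}

```text
clock: 40.35
tcp_pos: [0.5608, 0.2544, 0.1271]
orientation: [0.636, -0.308, 0.639, 0.305]
wrist_force: [1.3, -0.1, -0.5]
finger_gap: 0.0451
```

```bash
python3 p.py .5662 .3481 .085 175.3
```

```text
now [0.5608 0.2544 0.1271] yaw 141.3931187366832 t 40.35 gap 0.0451 F [ 1.2691 -0.0675 -0.4985] q6 -0.5993250255003655
shift [0.0417 0.0543 0.0768] rot [-0.5918 -0.005  -0.0003]
```

Emit:
{"op": "drive_tool", "data": {"moves": [[[0,0.03,0.04,-0.18,0,0,120],[0,0.054,0.077,-0.36,0,0,120],[0.01,0.054,0.077,-0.54,0,0,120],[0.04,0.054,0.077,-0.592,0,0,120],[0.042,0.054,0.077,-0.592,0,0,120]]]}}

```text
clock: 40.98
tcp_pos: [0.5636, 0.347, 0.0805]
orientation: [0.516, -0.479, 0.524, 0.479]
wrist_force: [-0.1, 0.7, 0.2]
finger_gap: 0.0453
```

```bash
python3 -c "
from h import *
w=cams.read_camera('wrist');cv2.imwrite('pics/x_w.png',w[100:330,160:480])
plan([.5662,.3481,.024],np.radians(175.3))
"
```

```text
now [0.5646 0.3472 0.082 ] yaw 175.25038790955267 t 41.02 gap 0.0454 F [0.2479 0.4125 0.0008] q6 -1.0559353152960322
shift [ 0.0579 -0.0019  0.0014] rot [-0.0008 -0.0073 -0.0064]
```

View pics/x_w.png

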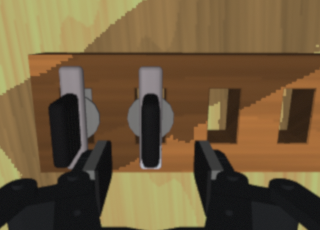

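Emit:
{"op": "drive_tool", "data": {"moves": [[[0.025,-0.001,0.001,0,-0.005,-0.005,120],[0.05,-0.001,0.001,0,-0.006,-0.006,120],[0.058,-0.001,0.001,0,-0.006,-0.006,120],[0.058,-0.001,0.001,0,-0.006,-0.006,120],[0.058,-0.001,0.001,0,-0.006,-0.006,255]]]}}

```text
clock: 41.65
tcp_pos: [0.5663, 0.3482, 0.0255]
orientation: [0.521, -0.479, 0.52, 0.478]
wrist_force: [-0.5, 0.3, 0.4]
finger_gap: 0.0281
```

Emit:
{"op": "drive_tool", "data": {"moves": [[[0,0,0,0,0,0,255],[0,0,0,0,0,0,255],[0,0,0,0,0,0,255],[0,0,0,0,0,0,255],[0,0,0,0,0,0,255]]]}}

```text
clock: 42.28
tcp_pos: [0.5669, 0.3485, 0.0265]
orientation: [0.521, -0.479, 0.519, 0.478]
wrist_force: [-0.4, 0.8, 5.3]
finger_gap: 0.011
```

Emit:
{"op": "drive_tool", "data": {"moves": [[[-0.03,0,0,0,0,0,255],[-0.06,0,0,0,0,0,255],[-0.09,0,0,0,0,0,255],[-0.1,0,0,0,0,0,255],[-0.1,0,0,0,0,0,255]]]}}

```text
clock: 42.9
tcp_pos: [0.5666, 0.3484, 0.1261]
orientation: [0.521, -0.479, 0.519, 0.478]
wrist_force: [0.2, 0.6, -3.1]
finger_gap: 0.011
```

```bash
python3 p.py .5476 -.1578 .125 179.4
```

```text
now [0.5666 0.3484 0.1261] yaw 175.234581250634 t 42.9 gap 0.011 F [ 0.1873  0.5702 -3.0812] q6 -1.0564012162930374
shift [ 0.0009 -0.0231 -0.5061] rot [-0.0727  0.0005  0.003 ]
```

Offset here: TCP = underside + 13.5 mm, so seated TCP ≈ 0.0315.

Emit:
{"op": "drive_tool", "data": {"moves": [[[0,-0.003,-0.06,0,0,0,255],[0,-0.006,-0.12,-0.02,0,0,255],[0,-0.009,-0.18,-0.04,0,0,255],[0,-0.012,-0.24,-0.06,0,0,255],[0,-0.015,-0.3,-0.073,0,0,255]]]}}

```text
clock: 43.52
tcp_pos: [0.5552, 0.0465, 0.124]
orientation: [0.503, -0.498, 0.502, 0.498]
wrist_force: [1.1, -0.2, -1.2]
finger_gap: 0.0112
```

```bash
python3 p.py .5476 -.1578 .125 179.4
```

```text
now [0.5552 0.0465 0.124 ] yaw 179.45651852095256 t 43.52 gap 0.0112 F [ 1.1466 -0.2012 -1.1772] q6 -1.6222315367675335
shift [-0.0011  0.0056 -0.2043] rot [0.001  0.0005 0.0002]
```

Emit:
{"op": "drive_tool", "data": {"moves": [[[0,0.002,-0.06,0,0,0,255],[0,0.004,-0.12,0,0,0,255],[0,0.0056,-0.18,0,0,0,255],[0,0.0056,-0.204,0,0,0,255],[0.02,0.0056,-0.204,0,0,0,255]]]}}

```text
clock: 44.15
tcp_pos: [0.5478, -0.1603, 0.103]
orientation: [0.504, -0.497, 0.503, 0.496]
wrist_force: [0.5, 0.5, -2.1]
finger_gap: 0.011
```

```bash
python3 p.py .5476 -.1578 .075 179.4
```

```text
now [ 0.5478 -0.1603  0.103 ] yaw 179.23258224194876 t 44.15 gap 0.011 F [ 0.4982  0.5133 -2.0646] q6 -1.9827762371213338
shift [0.028  0.0002 0.0025] rot [-0.0029 -0.0002  0.0009]
```

Emit:
{"op": "drive_tool", "data": {"moves": [[[0.015,0,0.001,-0.003,0,0,255],[0.03,0,0.001,-0.003,0,0,255],[0.03,0,0.001,-0.003,0,0,255],[0.03,0,0.001,-0.003,0,0,255],[0.03,0,0.001,-0.003,0,0,255]]]}}

```text
clock: 44.78
tcp_pos: [0.5485, -0.1593, 0.0739]
orientation: [0.503, -0.498, 0.502, 0.497]
wrist_force: [1.0, 0.2, -2.9]
finger_gap: 0.0115
```

```bash
python3 -c "
from h import *
w=cams.read_camera('wrist');cv2.imwrite('pics/y_w.png',w)
plan([.5476,-.1578,.037],np.radians(179.4))
"
```

```text
now [ 0.5485 -0.1593  0.0738] yaw 179.42943809920487 t 44.83 gap 0.011 F [ 0.3152 -0.3861 -2.7378] q6 -1.9841585948559026
shift [0.0368 0.001  0.0015] rot [ 0.0005 -0.0008  0.0024]
```

View pics/y_w.png

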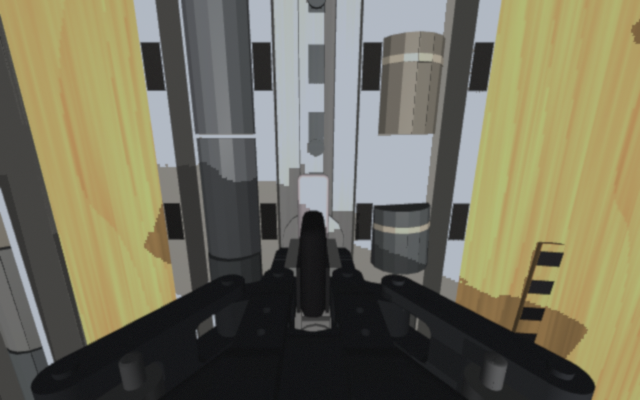

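Emit:
{"op": "drive_tool", "data": {"moves": [[[0.005,0.001,0.0015,0,0,0,255],[0.015,0.001,0.0015,0,0,0,255],[0.025,0.001,0.0015,0,0,0,255],[0.034,0.001,0.0015,0,0,0,255],[0.0365,0.001,0.0015,0,0,0,255]]]}}

```text
clock: 45.45
tcp_pos: [0.5468, -0.1575, 0.0361]
orientation: [0.503, -0.498, 0.502, 0.497]
wrist_force: [-0.8, 0.6, -2.0]
finger_gap: 0.0112
```

```bash
python3 p.py .5476 -.1578 .0335 179.4
```

```text
now [ 0.5468 -0.1575  0.0361] yaw 179.4231962126474 t 45.45 gap 0.0112 F [-0.7733  0.6416 -2.0401] q6 -1.9824036661926296
shift [ 0.0026 -0.0008 -0.0003] rot [ 0.0004 -0.      0.0006]
```

Emit:
{"op": "drive_tool", "data": {"moves": [[[0.0026,-0.001,0,0,0,0,255],[0.0026,-0.001,0,0.18,0,0,255],[0.0026,-0.001,0,0.36,0,0,255],[0.0026,-0.001,0,0.54,0,0,255],[0.0026,-0.001,0,0.72,0,0,255]]]}}

```text
clock: 46.08
tcp_pos: [0.5481, -0.1577, 0.0337]
orientation: [0.647, -0.287, 0.646, 0.286]
wrist_force: [0.5, 0.5, -1.6]
finger_gap: 0.0112
```

Emit:
{"op": "drive_tool", "data": {"moves": [[[0,0,0,0.18,0,0,255],[0,0,0,0.36,0,0,255],[0,0,0,0.54,0,0,255],[0,0,0,0.72,0,0,255],[0,0,0,0.84,0,0,255]]]}}

```text
clock: 46.7
tcp_pos: [0.5485, -0.1578, 0.034]
orientation: [0.708, 0.003, 0.706, -0.004]
wrist_force: [0.1, -0.3, -2.3]
finger_gap: 0.0112
```

```bash
python3 p.py .5476 -.1578 .0315 89.4
```

```text
now [ 0.5485 -0.1578  0.034 ] yaw 89.44985460047506 t 46.7 gap 0.0112 F [ 0.0953 -0.2531 -2.3286] q6 -0.41130922472461756
shift [ 0.0025  0.     -0.0009] rot [0.0009 0.0018 0.0005]
```

Emit:
{"op": "drive_tool", "data": {"moves": [[[0.002,0,0,0,0,0,255],[0.0025,0,0,0,0,0,255],[0.0025,0,0,0,0,0,160],[0.0025,0,0,0,0,0,120],[0.0025,0,0,0,0,0,120]]]}}

```text
clock: 47.32
tcp_pos: [0.5487, -0.1579, 0.0317]
orientation: [0.708, 0.003, 0.706, -0.004]
wrist_force: [0.1, -0.4, 0.5]
finger_gap: 0.0452
```

Emit:
{"op": "drive_tool", "data": {"moves": [[[-0.02,0,0,0,0,0,120],[-0.05,0,0,0,0,0,120],[-0.08,0,0,0,0,0,120],[-0.1,0,0,0,0,0,120],[-0.1,0,0,0,0,0,120]]]}}

```text
clock: 47.95
tcp_pos: [0.5499, -0.1584, 0.1336]
orientation: [0.709, 0.002, 0.705, -0.004]
wrist_force: [1.0, 0.0, -0.2]
finger_gap: 0.0452
```

```bash
python3 p.py .626 .3432 .13 175.3
```

```text
now [ 0.5499 -0.1584  0.1336] yaw 89.47554432698165 t 47.95 gap 0.0452 F [ 0.9763  0.0182 -0.1887] q6 -0.4117760722955731
shift [0.0028 0.5023 0.0715] rot [-1.4979  0.003   0.0064]
```

Emit:
{"op": "drive_tool", "data": {"moves": [[[0,0.06,0,-0.18,0,0,120],[0,0.12,0.01,-0.36,0,0,120],[0,0.18,0.02,-0.54,0,0,120],[0,0.24,0.03,-0.72,0,0,120],[0,0.3,0.04,-0.9,0,0,120]]]}}

```text
clock: 48.58
tcp_pos: [0.5922, 0.143, 0.1317]
orientation: [0.638, -0.308, 0.636, 0.305]
wrist_force: [1.3, 0.1, 0.3]
finger_gap: 0.0449
```

```bash
python3 p.py .626 .3432 .12 175.3
```

```text
now [0.5922 0.143  0.1317] yaw 141.3779150358957 t 48.58 gap 0.0449 F [1.2603 0.0814 0.282 ] q6 -0.789728909539197
shift [0.0113 0.0986 0.1775] rot [-0.592  -0.0009  0.0054]
```

Emit:
{"op": "drive_tool", "data": {"moves": [[[0,0.027,0.05,-0.18,0,0,120],[0,0.055,0.1,-0.36,0,0,120],[0,0.082,0.15,-0.54,0,0,120],[0.02,0.0986,0.1775,-0.592,0,0,120],[0.045,0.0986,0.1775,-0.592,0,0,120]]]}}

```text
clock: 49.2
tcp_pos: [0.6256, 0.3462, 0.084]
orientation: [0.52, -0.482, 0.519, 0.479]
wrist_force: [-0.8, -1.0, -0.4]
finger_gap: 0.0451
```

```bash
python3 -c "
from h import *
w=cams.read_camera('wrist')
w=cams.read_camera('wrist');cv2.imwrite('pics/z_w.png',w[100:330,160:480])
plan([.626,.3432,.024],np.radians(175.3))
"
```

```text
now [0.6229 0.3428 0.0807] yaw 175.3828726999549 t 49.3 gap 0.0449 F [-0.143  -0.2335  0.3976] q6 -1.0978360522953237
shift [ 0.0567 -0.0032  0.001 ] rot [ 0.0015 -0.0063 -0.0027]
```

View pics/z_w.png

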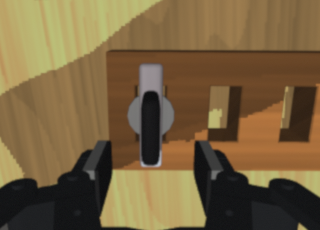

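Emit:
{"op": "drive_tool", "data": {"moves": [[[0.025,-0.001,0.001,0,-0.006,-0.003,120],[0.05,-0.001,0.001,0,-0.006,-0.003,120],[0.0565,-0.001,0.001,0,-0.006,-0.003,120],[0.0565,-0.001,0.001,0,-0.006,-0.003,120],[0.0565,-0.001,0.001,0,-0.006,-0.003,255]]]}}

```text
clock: 49.92
tcp_pos: [0.6249, 0.3436, 0.0259]
orientation: [0.521, -0.48, 0.519, 0.479]
wrist_force: [0.3, 0.6, 0.4]
finger_gap: 0.028
```

Emit:
{"op": "drive_tool", "data": {"moves": [[[0,0,0,0,0,0,255],[0,0,0,0,0,0,255],[0,0,0,0,0,0,255],[0,0,0,0,0,0,255],[0,0,0,0,0,0,255]]]}}

```text
clock: 50.55
tcp_pos: [0.6255, 0.3439, 0.027]
orientation: [0.521, -0.48, 0.518, 0.479]
wrist_force: [-0.6, -0.2, 5.5]
finger_gap: 0.0111
```

Emit:
{"op": "drive_tool", "data": {"moves": [[[-0.03,0,0,0,0,0,255],[-0.06,0,0,0,0,0,255],[-0.09,0,0,0,0,0,255],[-0.1,0,0,0,0,0,255],[-0.1,0,0,0,0,0,255]]]}}

```text
clock: 51.18
tcp_pos: [0.6251, 0.3438, 0.1267]
orientation: [0.521, -0.48, 0.518, 0.479]
wrist_force: [0.1, -0.3, -2.7]
finger_gap: 0.0108
```

```bash
python3 p.py .5465 -.2678 .125 179.4
```

```text
now [0.6251 0.3438 0.1267] yaw 175.3700889501183 t 51.17 gap 0.0108 F [ 0.107  -0.2674 -2.7047] q6 -1.099366291305745
shift [ 0.0006  0.029  -0.6159] rot [-0.0703  0.0014  0.0041]
```

Offset 14 mm here; seated TCP ≈ 0.032.

Emit:
{"op": "drive_tool", "data": {"moves": [[[0,0.003,-0.06,0,0,0,255],[0,0.006,-0.12,-0.02,0,0,255],[0,0.009,-0.18,-0.04,0,0,255],[0,0.012,-0.24,-0.06,0,0,255],[0,0.015,-0.3,-0.07,0,0,255]]]}}

```text
clock: 51.8
tcp_pos: [0.5842, 0.0443, 0.124]
orientation: [0.503, -0.497, 0.502, 0.498]
wrist_force: [0.6, 0.1, -2.4]
finger_gap: 0.0109
```

```bash
python3 p.py .5465 -.2678 .125 179.4
```

```text
now [0.5842 0.0443 0.124 ] yaw 179.41764166961028 t 51.8 gap 0.0109 F [ 0.6025  0.0734 -2.3961] q6 -1.622807386842307
shift [-0.0015  0.0346 -0.3124] rot [0.0003 0.0014 0.0012]
```

Emit:
{"op": "drive_tool", "data": {"moves": [[[0,0.007,-0.06,0,0,0,255],[0,0.014,-0.12,0,0,0,255],[0,0.021,-0.18,0,0,0,255],[0,0.028,-0.24,0,0,0,255],[0,0.0346,-0.3,0,0,0,255]]]}}

```text
clock: 52.42
tcp_pos: [0.545, -0.2566, 0.1215]
orientation: [0.503, -0.496, 0.502, 0.499]
wrist_force: [1.2, -0.5, -3.0]
finger_gap: 0.0111
```

```bash
python3 p.py .5465 -.2678 .075 179.4
```

```text
now [ 0.545  -0.2566  0.1215] yaw 179.41432165812535 t 52.42 gap 0.0111 F [ 1.2461 -0.4724 -3.0475] q6 -2.134838903313726
shift [ 0.0464 -0.0017 -0.0114] rot [ 0.0002  0.0032 -0.0013]
```

Emit:
{"op": "drive_tool", "data": {"moves": [[[0.01,-0.002,-0.01,0,0,0,255],[0.025,-0.002,-0.01,0,0,0,255],[0.046,-0.002,-0.01,0,0,0,255],[0.046,-0.002,-0.01,0,0,0,255],[0.046,-0.002,-0.01,0,0,0,255]]]}}

```text
clock: 53.05
tcp_pos: [0.5469, -0.2649, 0.0753]
orientation: [0.503, -0.496, 0.502, 0.499]
wrist_force: [-0.2, -0.2, -2.5]
finger_gap: 0.0112
```

```bash
python3 -c "
from h import *
w=cams.read_camera('wrist');cv2.imwrite('pics/aa_w.png',w)
plan([.5465,-.2678,.0375],np.radians(179.4))
"
```

```text
now [ 0.5474 -0.2655  0.0759] yaw 179.50562360965077 t 53.1 gap 0.0106 F [ 0.318  -0.2021 -3.3972] q6 -2.146735079065491
shift [ 0.0384  0.0008 -0.0025] rot [ 0.0018  0.003  -0.0008]
```

View pics/aa_w.png

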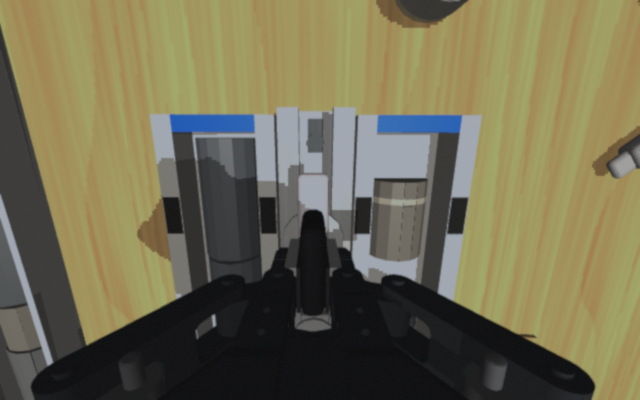

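Emit:
{"op": "drive_tool", "data": {"moves": [[[0.005,0.001,-0.0025,0.002,0.003,0,255],[0.015,0.001,-0.0025,0.002,0.003,0,255],[0.025,0.001,-0.0025,0.002,0.003,0,255],[0.035,0.001,-0.0025,0.002,0.003,0,255],[0.038,0.001,-0.0025,0.002,0.003,0,255]]]}}

```text
clock: 53.72
tcp_pos: [0.5455, -0.2674, 0.0365]
orientation: [0.502, -0.496, 0.503, 0.498]
wrist_force: [0.3, 0.6, -3.2]
finger_gap: 0.011
```

```bash
python3 p.py .5465 -.2678 .034 179.4
```

```text
now [ 0.5455 -0.2674  0.0365] yaw 179.3783214457907 t 53.73 gap 0.011 F [ 0.304   0.6158 -3.1943] q6 -2.1475730609461756
shift [ 0.0025 -0.001  -0.0004] rot [-0.0004  0.0012 -0.0027]
```

Emit:
{"op": "drive_tool", "data": {"moves": [[[0.0025,-0.001,0,0,0,0,255],[0.0025,-0.001,0,0.18,0,0,255],[0.0025,-0.001,0,0.36,0,0,255],[0.0025,-0.001,0,0.54,0,0,255],[0.0025,-0.001,0,0.72,0,0,255]]]}}

```text
clock: 54.35
tcp_pos: [0.5468, -0.2676, 0.0343]
orientation: [0.646, -0.286, 0.647, 0.287]
wrist_force: [-0.6, -0.1, -3.5]
finger_gap: 0.0109
```

Emit:
{"op": "drive_tool", "data": {"moves": [[[0,0,0,0.18,0,0,255],[0,0,0,0.36,0,0,255],[0,0,0,0.54,0,0,255],[0,0,0,0.72,0,0,255],[0,0,0,0.84,0,0,255]]]}}

```text
clock: 54.98
tcp_pos: [0.5472, -0.2678, 0.0345]
orientation: [0.707, 0.004, 0.708, -0.004]
wrist_force: [-0.4, -0.1, -3.7]
finger_gap: 0.011
```

```bash
python3 p.py .5465 -.2678 .032 89.4
```

```text
now [ 0.5472 -0.2678  0.0345] yaw 89.4056973222674 t 54.98 gap 0.011 F [-0.4181 -0.0613 -3.6655] q6 -0.5762404315492351
shift [ 0.0025 -0.     -0.0007] rot [ 0.0001 -0.0015 -0.0004]
```

Emit:
{"op": "drive_tool", "data": {"moves": [[[0.002,0,0,0,0,0,255],[0.0025,0,0,0,0,0,255],[0.0025,0,0,0,0,0,160],[0.0025,0,0,0,0,0,120],[0.0025,0,0,0,0,0,120]]]}}

```text
clock: 55.6
tcp_pos: [0.5474, -0.268, 0.0324]
orientation: [0.707, 0.004, 0.707, -0.004]
wrist_force: [0.0, 1.3, -0.1]
finger_gap: 0.0455
```

Emit:
{"op": "drive_tool", "data": {"moves": [[[-0.02,0,0,0,0,0,120],[-0.05,0,0,0,0,0,120],[-0.08,0,0,0,0,0,120],[-0.11,0.02,0,0,0,0,120],[-0.14,0.05,0,0,0,0,120]]]}}

```text
clock: 56.22
tcp_pos: [0.548, -0.2182, 0.1734]
orientation: [0.707, 0.004, 0.707, -0.004]
wrist_force: [0.5, 0.2, 0.2]
finger_gap: 0.0454
```

```bash
python3 p.py .50 -.11 .25 89.4
```

```text
now [ 0.548  -0.2182  0.1734] yaw 89.33573483319068 t 56.23 gap 0.0454 F [0.5089 0.2065 0.2433] q6 -0.5032000342451454
shift [-0.0766  0.1077 -0.0493] rot [-0.0011 -0.0004  0.0002]
```

Emit:
{"op": "drive_tool", "data": {"moves": [[[-0.03,0.04,-0.02,0,0,0,120],[-0.06,0.08,-0.04,0,0,0,120],[-0.076,0.107,-0.049,0,0,0,120],[-0.076,0.107,-0.049,0,0,0,120],[-0.076,0.107,-0.049,0,0,0,120]]]}}

```text
clock: 56.85
tcp_pos: [0.5006, -0.1111, 0.249]
orientation: [0.707, 0.004, 0.707, -0.004]
wrist_force: [0.2, 0.7, -0.6]
finger_gap: 0.0451
```

```bash
python3 -c "
from look import *
look('core1',show='pics/bb_w.png'); c=cam('wrist')
for d in finder.regions_of('wrist','holddown1')[:6]:
  if d['conf']>.3: print('hd',d['conf'],d['point'],ray(c,d['point'],.07)[0])
for v in (-.165,-.055,.055,.165):
  print(proj(c,[[.5481+.01*v-.042,-.1028+v,.053],[.5481+.01*v+.042,-.1028+v,.053]]).round(0).tolist())
w=cams.read_camera('side');cv2.imwrite('pics/bb_s.png',cv2.resize(w[140:310,250:430],(720,600)[0:2] and (635,600),interpolation=cv2.INTER_CUBIC))
print(readout.get_state()['clock'])
"
python3 -c "
import cv2
w=cv2.imread('pics/bb_w.png')[100:300,120:520]
cv2.imwrite('pics/bb_w2.png',cv2.resize(w,(800,400),interpolation=cv2.INTER_CUBIC))"
```

```text
0.89 [427.2, 162.5] 0.006 [ 0.4758  0.0526 -0.0227  0.0639] 0.964
0.78 [359.7, 157.3] 0.006 [ 0.4741 -0.0474 -0.0178  0.059 ] 0.967
0.74 [212.3, 160.5] 0.006 [ 0.4739 -0.2576 -0.0118  0.0671] 0.966
hd 0.96 [438.9, 216.1] [0.5435 0.0557 0.07  ]
hd 0.9 [201.5, 215.3] [ 0.5384 -0.2586  0.07  ]
hd 0.77 [280.4, 216.0] [ 0.5407 -0.1542  0.07  ]
hd 0.7 [359.9, 214.7] [ 0.5402 -0.049   0.07  ]
hd 0.55 [317.0, 210.9] [ 0.5343 -0.1057  0.07  ]
[[197.0, 188.0], [204.0, 246.0]]
[[278.0, 187.0], [281.0, 245.0]]
[[359.0, 187.0], [358.0, 245.0]]
[[441.0, 187.0], [435.0, 245.0]]
57.05
```

View pics/bb_w2.png

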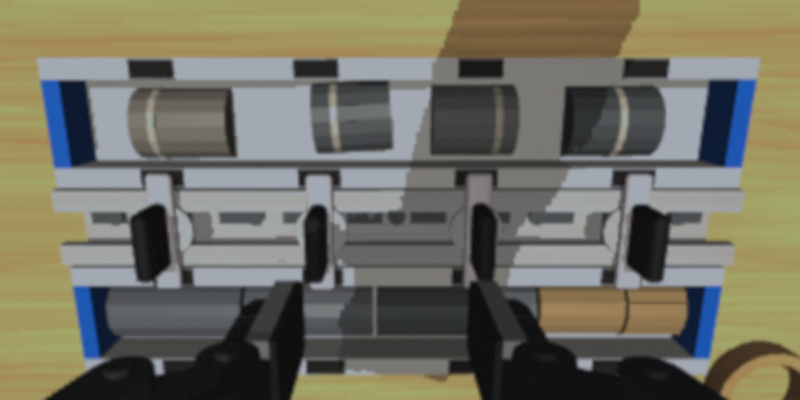

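View pics/bb_s.png

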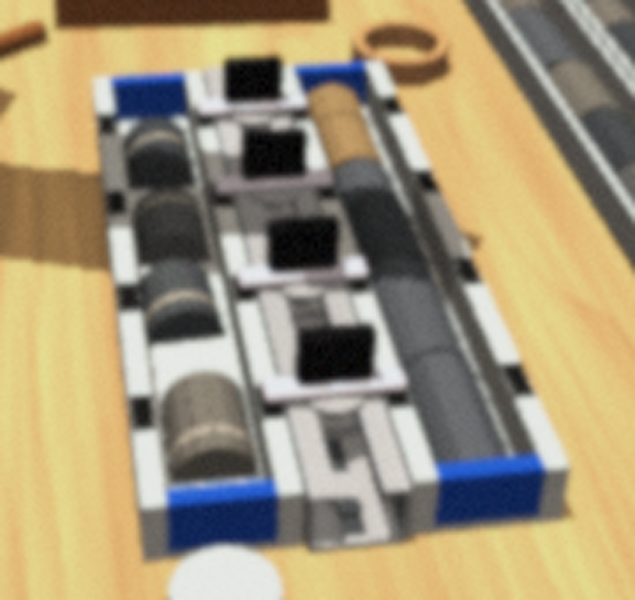

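```bash
python3 p.py .46 -.13 .13 89.4
```

```text
now [ 0.5002 -0.1114  0.2483] yaw 89.27286997003634 t 57.05 gap 0.045 F [ 0.1821  0.5376 -0.0462] q6 -0.3628861877668231
shift [ 0.1184 -0.0191 -0.0397] rot [-0.0022 -0.0021 -0.0003]
```

Emit:
{"op": "drive_tool", "data": {"moves": [[[0.03,-0.01,-0.04,0,0,0,120],[0.06,-0.019,-0.06,0,0,0,120],[0.1,-0.019,-0.06,0,0,0,120],[0.118,-0.019,-0.06,0,0,0,120],[0.118,-0.019,-0.06,0,0,0,120]]]}}

```text
clock: 57.68
tcp_pos: [0.4382, -0.1295, 0.1286]
orientation: [0.705, 0.006, 0.709, -0.004]
wrist_force: [-0.4, -0.9, 0.6]
finger_gap: 0.0453
```

```bash
python3 -c "
from look import *
look('core1',show='pics/cc_w.png')
for z in (.002,.006,.010,.014):
  print(z); look('core1',zt=z)
"
```

```text
0.93 [392.5, 229.6] 0.006 [ 0.4766 -0.0474 -0.033   0.0594] 0.858
0.8 [306.0, 225.6] 0.006 [ 0.4768 -0.1353  0.0765  0.0555] 0.867
0.72 [193.4, 229.9] 0.006 [ 0.4772 -0.2586 -0.0266  0.0685] 0.956
0.61 [481.5, 230.9] 0.006 [0.4789 0.0527 0.0113 0.0618] 0.896
0.61 [171.7, 276.4] 0.041 [ 0.4932 -0.2432 -0.0747  0.0498] 0.142
0.002
0.96 [394.7, 226.2] 0.002 [ 0.4785 -0.0455  0.0138  0.0619] 0.898
0.76 [197.2, 228.4] 0.002 [ 0.4777 -0.2598 -0.0043  0.0685] 0.957
0.6 [481.5, 226.2] 0.002 [ 0.48    0.0554 -0.0178  0.0656] 0.953
0.56 [306.3, 222.1] 0.002 [ 0.4754 -0.1355  0.0305  0.0563] 0.855
0.006
0.78 [307.1, 223.3] 0.006 [ 0.4758 -0.1346  0.0787  0.0557] 0.851
0.73 [481.6, 226.0] 0.006 [0.4781 0.0526 0.0183 0.0642] 0.929
0.71 [389.3, 226.9] 0.006 [ 0.4773 -0.0471 -0.0136  0.0596] 0.868
0.58 [197.6, 223.3] 0.006 [ 0.475  -0.2573  0.0086  0.067 ] 0.929
0.01
0.92 [194.3, 229.2] 0.01 [ 0.4736 -0.2558  0.0016  0.0672] 0.939
0.9 [308.5, 222.5] 0.01 [ 0.4761 -0.1352 -0.0072  0.0536] 0.813
0.78 [392.5, 223.8] 0.01 [ 0.4746 -0.0486  0.0278  0.0579] 0.871
0.71 [483.3, 224.9] 0.01 [ 0.475   0.0501 -0.023   0.0614] 0.912
0.014
0.94 [306.4, 221.3] 0.014 [ 0.4736 -0.1349  0.0237  0.0541] 0.846
0.84 [195.3, 227.8] 0.014 [ 0.473  -0.2534  0.0178  0.0656] 0.929
0.8 [393.2, 223.4] 0.014 [ 0.4722 -0.05   -0.0101  0.0572] 0.864
0.69 [338.6, 286.7] 0.041 [ 0.5425 -0.1151 -0.0084  0.0651] 0.369
0.65 [482.0, 226.8] 0.014 [ 0.4736  0.0473 -0.0166  0.0611] 0.899
```

View pics/cc_w.png

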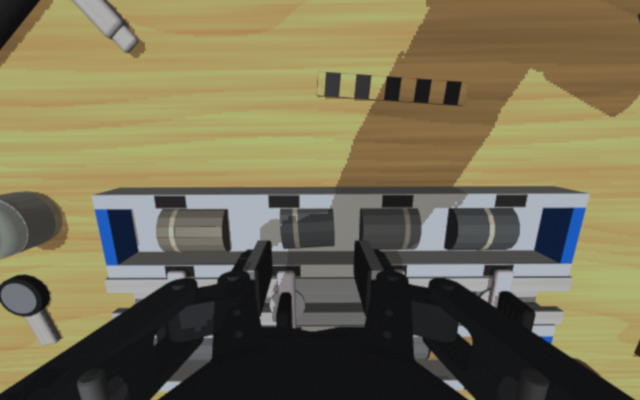

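```bash
python3 -c "
from h import *
print(readout.get_state()['clock'], readout.get_state()['wrist_force']); print(env.hand_in())"
```

```text
58.175 [-0.3462  0.3554 -0.3699]
the job is handed in; nothing more can be done
None
```

I laid all four loose half-cores in the empty tray's lane and locked all four hold-downs in the strut, one at each pair of pads. The job was handed in at 58.2 s; no verdict was reported.

- **Cores:** on the last fits all four lie cut face down with their centres within about 5 mm of the lane's centre line. One core was knocked about 20 mm along the lane, and turned a few degrees, while I was placing the first hold-down. It stayed in the lane, so I left it. In the last close look its fit was loose (overlap 0.81 to 0.87), because the rail and fingers hid part of it. Its tilt was not measured directly, but its fitted length matches a core lying flat on the floor.
- **Hold-downs:** the last overview shows all four bars square across the pads. At release each was within about 1 mm of its station by the arm's readings. Seated height was not measured directly; I inferred it from the tool heights at pick-up and release.
- **Disagreement with the description:** the fingertips sit about 30 mm behind the reported TCP, so my first grasp closed above the core without pushing it. I lowered the grasps after measuring this.
- **Forces and bystanders:** the largest wrist reading at the end of a move was 29 N, when the fingers closed on one core. I never went near the jar, tape, brush or lens; they look in place, but I did not measure them again.

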